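# Pack a patient's order into the delivery case and click its lid shut

## Robot

A 6-joint arm with a two-finger parallel gripper is mounted at the origin on the work surface. World frame = base frame: x ahead of the robot, y to its left, z up, the work surface at z = 0. Lengths are in m, angles in rad, forces in N, time in s.
With the tool pointing down it reaches from about 0.35 to 0.975 m from the base axis. Payload 4.9 kg.
Tool frame: the origin (TCP) lies midway between the tips of the shut fingers; the grasp point (between the pads) lies 19 mm behind it; z points along the fingers, y is the direction in which the jaws open and shut (so a half turn about z gives the same grasp; the last joint's range is limited). The gripper opens to 85 mm and grips with 20 to 120 N. Pads are 22 mm wide; open, the fingers measure 114 mm over their backs; the gripper's body (76 mm by 85 mm) begins 54 mm behind the grasp point. The pads swing forward as they close: fully open they stand 13 mm farther back than shut.
Start: joints at [-1.304, 0.053, 1.613, -0, 1.476, -0.119], TCP at [0.235, -0.579, 0.231] pointing down, gripper open.
Joint ranges: [-3.01, 3.01], [-1.01, 2.22], [0.06, 2.58], [-1.02, 4.17], [0.09, 2.62], [-3.14, 3.14]. Speed limits (rad/s): [2.57, 2.57, 3.14, 3.14, 3.14, 3.14].

## Interface

Orientations are given as a rotation vector (axis times angle).
In Python, from station import ctrl gives the robot as it stands.
- The arm moves only by the tool jog_arm, never from a script. Its argument "steps" is a list of rows, each an object of numbers: "dx", "dy", "dz": the shift along the world's x, y, z in units of 60 mm (1.0 is 60 mm); "twist": the turn about the world's z in units of 10 degrees (1.0 is 10 degrees). A call has 1 to 5 rows; each row is the pose to reach, as a shift and turn from the pose measured when the call began; what a row does not reach only later rows make up. A row lasts 1/8 s, in which the tool goes at most 62.5 mm and 10.7 degrees, less where a joint would pass 70% of its speed; a pose out of reach is approached as far as the arm can. A call with a gripper value outside its range is refused whole. "gripper" is the closure in counts, from 0 (fully open) to 255 (shut), set as the call begins (left out, the last holds). The fingers move at their own pace and stop on an object; "newtons" is the grip in N (left out, the last holds). Time passes only in rows, so rows that repeat a pose let the fingers close. It gives the time, the measured TCP pose, the force and the opening at its end, in the units of the state.
- ctrl.get_obs(): the state, without advancing time (a new reading comes with each control period).
- ctrl.get_image(name): name is "side" or "top"; returns a dict with "frame" (420x560x3 uint8, red, green, blue), "range_z" (420x560 float32, m along the optical axis (not along the pixel's ray), 0 where there is no reading), "fx", "fy", "cx", "cy" (pixels), "D" ([k1, k2, p1, p2, k3] as OpenCV has them; the pictures are not rectified), "extrinsics" (4x4, takes a point from camera to world coordinates). Camera axes: x right, y down, z forward; pixel columns grow to the right and rows downward; lengths in m; the calibration is good to about 2 mm. A picture is of the moment at which its call begins.
- ctrl.finish_job(): hands the job in, once; it reports no verdict.
The state is a dict: "t": time; "q": joint angles; "dq": joint speeds; "effort": joint torques, N m; "tool_pos": TCP position; "tool_rot": TCP orientation; "contact_force": force on the tool from outside, world axes, zero at the start; "wrist_torque": the same for the moment, N m; "opening": finger opening in m.
Only numpy, scipy, OpenCV 4.12 (cv2) and the standard library are available. Lean on these libraries where they do the work, as an engineer would, in place of code of your own. Each camera call takes 0.05 s, during which the arm holds its last target.

## Task

Pack the order from the steel tray into the delivery case: the cardboard carton, the squat jar and the short screw-top tin go upright into its free compartments, each set down gently on the floor so that nothing stands above the rim. Then swing the lid over and press its front edge down until the spring catch clicks. Leave the tall bottle and the mortar on the tray, the pill bottle in its compartment and everything else on the counter where they are.

Things in the scene. Friction and masses are not known exactly. Their poses are not given: they have to be found in the camera images.
- case: Open aluminium case, fixed: 196 mm along x, 250 along y, rim 72 mm up; walls and floor 5 mm. Origin: centre of its underside, z up; +x to the hinge, -x to the front with the spring catch. A cross of black partitions 4 mm thick, tops 34 mm above the underside, makes four equal compartments 91 (x) by 118 mm (y); what rests on a partition stands above the rim.
- lid (a joint): Lid angle: 0 shut, grows as it opens, stop at 1.95; upright at 1.57. Flat lid 196 x 250 x 10 mm, hinged along the top of the case's +x wall; stiff hinge, it stays where it is left (2 to 4 N at the free edge moves it). It meets the catch at about 0.05, front edge 10 mm too high; about 10 to 15 N down on the front edge takes it past the catch to 0.
- catch (a joint): Outward travel of the spring catch (m): 0 at rest, pushed out about 0.0035 as the lid's lip passes, snaps back to 0 over the lip. Steel tongue 34 mm wide, middle of the case's front (-x) wall, its bevelled nose 7 to 14 mm above the rim, 1 to 9 mm outside the lid's front edge.
- lid_edge (a point): Point on the lid: middle of its free (front) edge, on the outside face. Axes as the lid's: x from the free edge to the hinge, y along the hinge, z out of the outside face (up when shut).
- lid_hinge (a point): Point on the hinge line, middle of its length: 98 mm along the case's +x and 72 mm above its underside. The lid's inside face passes through this line; the outside face lies 10 mm off it.
- cell0 (a point): Centre of the floor of a compartment (front side, case -y half), 5 mm above the case's underside. One of the four compartments is taken by the pill bottle.
- cell1 (a point): Centre of the floor of a compartment (front side, case +y half), 5 mm above the case's underside. One of the four compartments is taken by the pill bottle.
- cell2 (a point): Centre of the floor of a compartment (hinge side, case -y half), 5 mm above the case's underside. One of the four compartments is taken by the pill bottle.
- cell3 (a point): Centre of the floor of a compartment (hinge side, case +y half), 5 mm above the case's underside. One of the four compartments is taken by the pill bottle.
- carton: Plain cardboard carton with a paper band, 100 mm (its x) x 38 mm (its y) x 50 mm high, 0.11 kg, standing on a long narrow side. Origin: centre of its underside. It fits a compartment only with its x along the case's y.
- jar: Squat round white ceramic jar with a flat lid, 56 mm diameter up to 40 mm, above that its 54 mm lid, 52 mm high in all, about 0.2 kg. Origin: centre of its underside, z up.
- tin: Short round aluminium tin with a screw top, 44 mm diameter, 51 mm high, about 0.12 kg. Origin: centre of its underside, z up.
- pills: White plastic pill bottle, 51 mm diameter, 54 mm high, already packed, standing in one of the case's compartments. Origin: centre of its underside.
- tray: Stainless dispensing tray, fixed, 230 mm (its x) x 320 mm (its y), rim 18 mm high, walls and floor 3 mm. Origin: centre of its underside. Carton, jar, tin, bottle and mortar stand on it.
- bottle: Tall amber bottle with a white cap, 48 mm diameter, 135 mm high, on the tray; stays there. Origin: centre of its underside.
- mortar: Brass mortar, 62 mm across its mouth, 50 mm high, with a pestle leaning in it that sticks out along the mortar's +x to 26 mm from its axis and 80 mm up; stays on the tray. Origin: centre of its underside.
- storejar: Big white ceramic storage jar, 80 mm diameter, 155 mm high, on the counter; stays. Origin: centre of its underside.
- bowl: Steel bowl, 110 mm across, 45 mm high, on the counter; stays. Origin: centre of its underside.
- scoop: Steel scoop with a wooden handle, 150 mm long (its x), 24 mm high, lying on the counter; stays. Origin: on its underside, at the shovel 50 mm from the front end.

How it is judged:
On the way, in this order (a step that is already met when the one before it is completed fails the run):
1. with the lid still open, carton, jar and tin stand upright on the floor of the case beside the pill bottle, nothing above the rim, let go (x of carton in the frame of case between -0.082 and 0.082 m and y of carton in the frame of case between -0.111 and 0.111 m and z of carton in the frame of case between -0.002 and 0.013 m and angle between each of carton, jar, tin, pills's own z axis and vertical below 0.15 rad and x of jar in the frame of case between -0.082 and 0.082 m and y of jar in the frame of case between -0.111 and 0.111 m and z of jar in the frame of case between -0.002 and 0.013 m and x of tin in the frame of case between -0.082 and 0.082 m and y of tin in the frame of case between -0.111 and 0.111 m and z of tin in the frame of case between -0.002 and 0.013 m and x of pills in the frame of case between -0.082 and 0.082 m and y of pills in the frame of case between -0.111 and 0.111 m and z of pills in the frame of case between -0.002 and 0.013 m and linear speed of each of carton, jar, tin, pills below 0.03 m/s and value of joint lid above 1 rad and contact force between the fingers and carton below 0.2 N and contact force between the fingers and jar below 0.2 N and contact force between the fingers and tin below 0.2 N), for 0.2 s.
2. the lid is pressed down past the catch, which has snapped back (value of joint lid below 0.015 rad and value of joint catch below 0.0015 m), for 0.2 s.
At the end, for the whole second after the job is handed in: Carton, jar, tin and pill bottle upright (0.15 rad) and at rest on the case floor (within 8 mm); lid shut (0.015 rad), catch back over its lip (1.5 mm); pill bottle, bottle, mortar, storage jar, bowl and scoop within 30 mm of their start and not tipped (0.2 rad) (all of step 2 and x of carton in the frame of case between -0.082 and 0.082 m and y of carton in the frame of case between -0.111 and 0.111 m and z of carton in the frame of case between -0.002 and 0.013 m and angle between each of carton, jar, tin, pills's own z axis and vertical below 0.15 rad and x of jar in the frame of case between -0.082 and 0.082 m and y of jar in the frame of case between -0.111 and 0.111 m and z of jar in the frame of case between -0.002 and 0.013 m and x of tin in the frame of case between -0.082 and 0.082 m and y of tin in the frame of case between -0.111 and 0.111 m and z of tin in the frame of case between -0.002 and 0.013 m and x of pills in the frame of case between -0.082 and 0.082 m and y of pills in the frame of case between -0.111 and 0.111 m and z of pills in the frame of case between -0.002 and 0.013 m and linear speed of each of carton, jar, tin, pills below 0.03 m/s and distance of each of bottle, mortar, storejar, bowl, scoop, pills from where it was at the start of the episode below 0.03 m and angle between each of bottle, mortar, storejar, bowl, scoop's own z axis and vertical below 0.2 rad); the robot touches nothing.
It fails at once if the tall bottle or the mortar is knocked over or pushed away (distance of any of bottle, mortar from where it was at the start of the episode above 0.04 m or angle between any of bottle, mortar's own z axis and vertical above 0.4 rad).
It fails at once if the storage jar, bowl or scoop is knocked over or pushed away (distance of any of storejar, bowl, scoop from where it was at the start of the episode above 0.04 m or angle between any of storejar, bowl, scoop's own z axis and vertical above 0.4 rad).
It fails at once if the pill bottle is taken out or knocked over (angle between pills's own z axis and vertical above 0.5 rad or z of pills in the frame of case above 0.03 m).
It fails at once if the carton, jar or tin is tipped over (angle between any of carton, jar, tin's own z axis and vertical above 0.6 rad).
It fails at once if the carton, jar or tin is dropped into the case (over 0.6 m/s close above its floor) ((linear speed of carton above 0.6 m/s and z of carton in the frame of case below 0.04 m and x of carton in the frame of case between -0.093 and 0.093 m and y of carton in the frame of case between -0.12 and 0.12 m) or (linear speed of jar above 0.6 m/s and z of jar in the frame of case below 0.04 m and x of jar in the frame of case between -0.093 and 0.093 m and y of jar in the frame of case between -0.12 and 0.12 m) or (linear speed of tin above 0.6 m/s and z of tin in the frame of case below 0.04 m and x of tin in the frame of case between -0.093 and 0.093 m and y of tin in the frame of case between -0.12 and 0.12 m)).
It also fails if it takes over 72 s, if anything falls off the work surface, if the arm or the gripper's body presses on something with over 40 N, if the wrist force passes 120 N, or if a joint passes its speed limit or range.

## Working session

There is one attempt and no reset: what is moved stays moved. The work goes in short steps, Python scripts to look and compute and a tool call to move; the robot and the scene stay as the last step left them, time stands still between calls to the robot, and variables do not carry over. Pictures are saved under pics/ and viewed, and the job is handed in when it is done.

Besides the shell and the picture viewer there is one more tool, called after "Call:" by a JSON object that holds its "name" and its "arguments", one argument or row to a line. jog_arm: Moves the arm, as the interface text tells. Its arguments: {"type":"object","properties":{"steps":{"type":"array"},"gripper":{"type":"number"},"newtons":{"type":"number"}},"required":["steps"]}

```bash
ls; mkdir -p pics; python3 - <<'E'
from station import ctrl
import cv2,numpy as np
print(ctrl.get_obs())
for n in ("side","top"):
    im=ctrl.get_image(n)
    cv2.imwrite(f"pics/{n}0.png",im["frame"][:,:,::-1])
    np.savez(f"{n}0.npz",**im)
    print(n,im["fx"],im["fy"],im["cx"],im["cy"],im["D"],im["extrinsics"])
E
```

```text
pics
{'t': 0.0, 'q': array([-1.30401758e+00,  5.34008997e-02,  1.61425194e+00,  2.23421657e-05,
        1.47599348e+00, -1.18985457e-01]), 'dq': array([-0.00061637, -0.00046396, -0.00111606, -0.00100263, -0.00156615,
        0.00037877]), 'effort': array([-1.04163182e-04, -3.93679941e+01, -3.70176065e+01, -1.75340506e-04,
        6.97853859e-03,  4.52430243e-06]), 'tool_pos': array([ 0.23502163, -0.57847799,  0.23006083]), 'tool_rot': array([-3.08132342e+00, -6.01810488e-01,  2.03194483e-04]), 'contact_force': array([-0.90568709,  0.41698665,  0.44232117]), 'wrist_torque': array([-0.05036656,  0.08334457,  0.00547305]), 'opening': 0.0856756214471831}
side 525.0522357584123 525.0522357584123 276.29508483491907 209.92134611559365 [-0.15416791  0.          0.          0.          0.        ] [[-0.87737035 -0.28601772  0.38524684 -0.06597787]
 [-0.47969833  0.50526372 -0.71735492  1.16671637]
 [ 0.01052497 -0.81418821 -0.58050563  0.98809414]
 [ 0.          0.          0.          1.        ]]
top 423.7483933169298 423.7483933169298 277.19359784109383 209.81289120263318 [0.02375407 0.         0.         0.         0.        ] [[-0.01639853 -0.99268394  0.11962305  0.43486965]
 [-0.99979011  0.01774897  0.01023233  0.06274214]
 [-0.01228066 -0.11943015 -0.99276665  1.15033007]
 [ 0.          0.          0.          1.        ]]
```

View pics/side0.png

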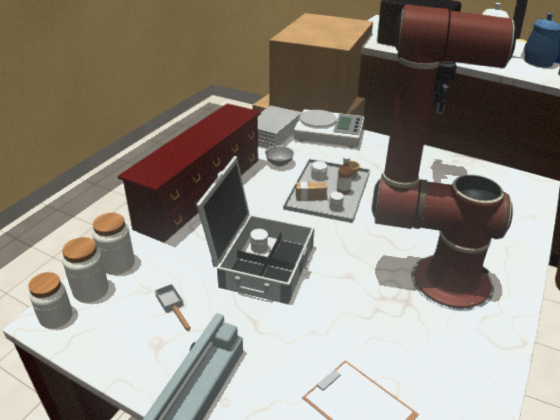

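View pics/top0.png

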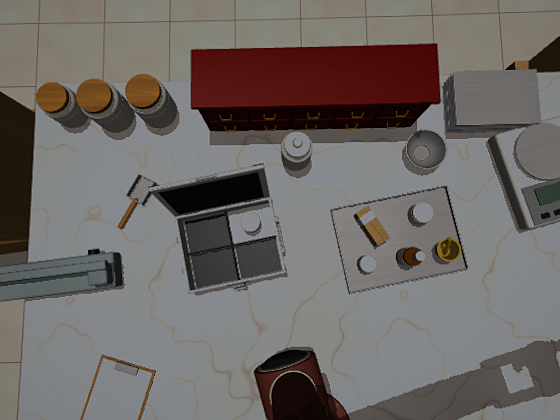

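```bash
cat > h.py <<'E'
import numpy as np,cv2
def load(n):
    d=np.load(n); return {k:d[k] for k in d.files}
def K(im): return np.array([[im["fx"],0,im["cx"]],[0,im["fy"],im["cy"]],[0,0,1.]],float)
def ray(im,uv):
    p=cv2.undistortPoints(np.array(uv,float).reshape(-1,1,2),K(im),im["D"].astype(float))[:,0]
    E=im["extrinsics"]; d=np.c_[p,np.ones(len(p))]@E[:3,:3].T
    return E[:3,3],d
def onz(im,uv,z):
    o,d=ray(im,uv); return o+d*((z-o[2])/d[:,2])[:,None]
def cloud(im):
    h,w=im["range_z"].shape
    u,v=np.meshgrid(np.arange(w),np.arange(h))
    p=cv2.undistortPoints(np.stack([u,v],-1).reshape(-1,1,2).astype(float),K(im),im["D"].astype(float))[:,0]
    z=im["range_z"].reshape(-1,1).astype(float)
    P=np.c_[p,np.ones(len(p))]*z
    E=im["extrinsics"]; X=P@E[:3,:3].T+E[:3,3]
    X[z[:,0]==0]=np.nan
    return X.reshape(h,w,3)
def proj(im,X):
    E=im["extrinsics"]; X=np.atleast_2d(X); Y=(X-E[:3,3])@E[:3,:3]
    return cv2.projectPoints(Y.reshape(-1,1,3),np.zeros(3),np.zeros(3),K(im),im["D"].astype(float))[0][:,0]
def crop(im,x0,y0,x1,y1,s,name):
    f=im["frame"][y0:y1,x0:x1,::-1]; f=cv2.convertScaleAbs(f,alpha=1.5)
    cv2.imwrite(name,cv2.resize(f,None,fx=s,fy=s,interpolation=cv2.INTER_CUBIC))
E
python3 - <<'E'
from h import *
t=load("top0.npz");s=load("side0.npz")
crop(t,140,150,300,300,5,"pics/tc.png");crop(t,320,170,480,300,5,"pics/tt.png")
crop(s,190,140,380,300,4,"pics/sc.png")
C=cloud(t)
print(np.isnan(C[...,0]).mean())
for uv in [(150,330),(400,270),(423,213),(413,260),(367,264),(372,226),(448,250),(235,275),(252,222),(212,230),(220,195)]:
    print(uv,C[uv[1],uv[0]].round(4), t["range_z"][uv[1],uv[0]])
E
```

```text
0.003928571428571429
(150, 330) [0.2597 0.4156 0.0013] 1.1233522
(400, 270) [ 0.4057 -0.2499  0.0038] 1.1315385
(423, 213) [ 0.5523 -0.3038  0.0509] 1.1017212
(413, 260) [ 0.4319 -0.2551  0.1046] 1.0345445
(367, 264) [ 0.4234 -0.1524  0.0583] 1.0805615
(372, 226) [ 0.5202 -0.1695  0.0572] 1.093067
(448, 250) [ 0.4566 -0.3768  0.0115] 1.1286857
(235, 275) [0.3995 0.1898 0.0092] 1.1299773
(252, 222) [0.5357 0.1396 0.0596] 1.0956777
(212, 230) [0.521  0.2522 0.0045] 1.1497709
(220, 195) [0.5927 0.2085 0.1551] 1.0084293
```

View pics/tc.png

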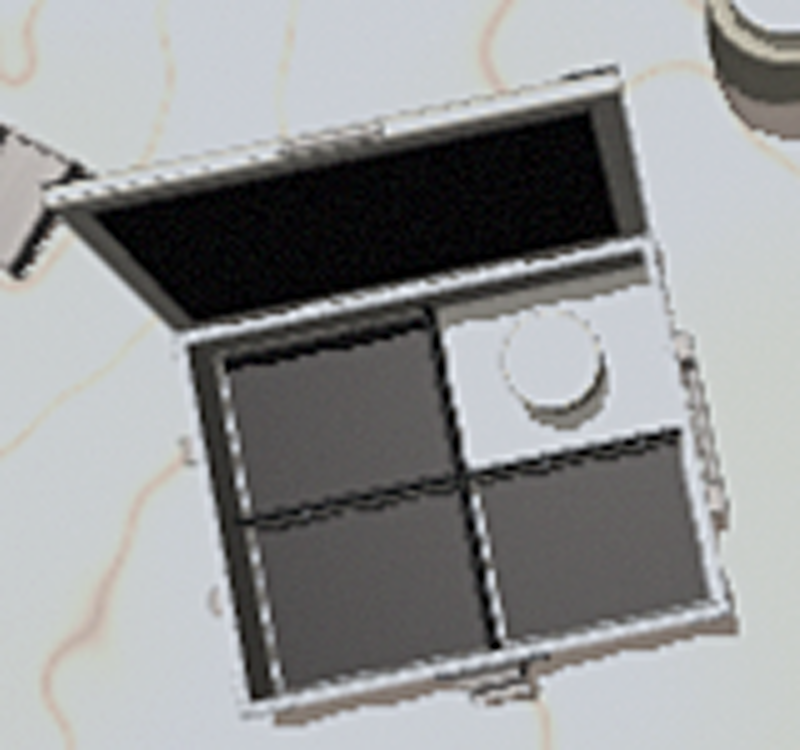

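View pics/tt.png

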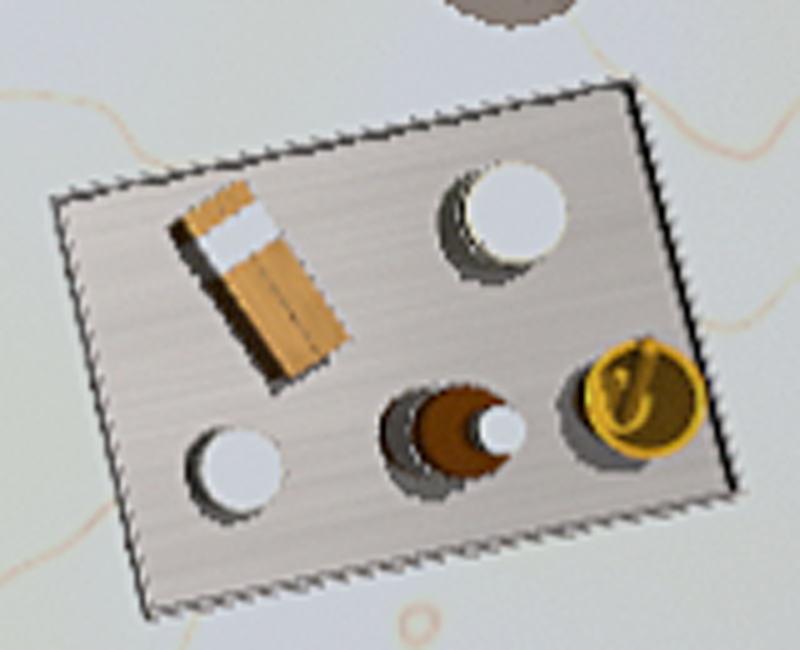

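View pics/sc.png

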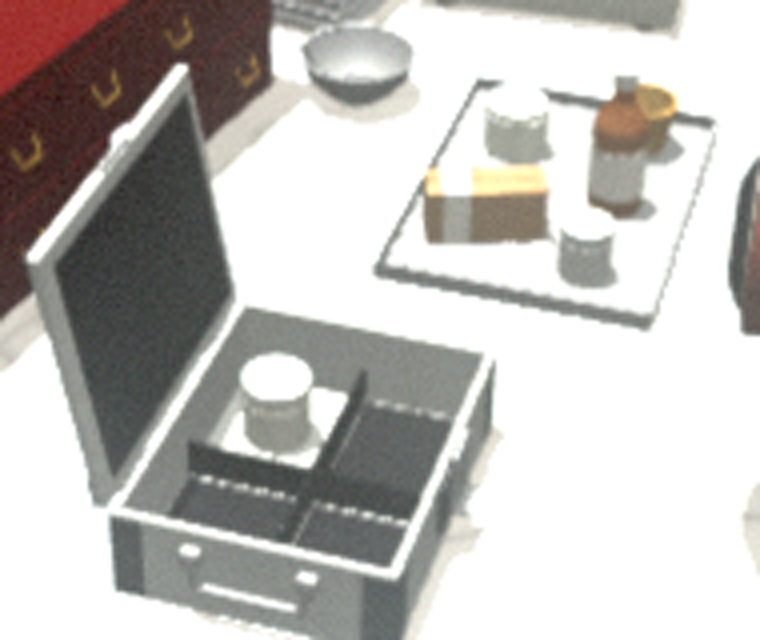

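```bash
python3 - <<'E'
from h import *
t=load("top0.npz");s=load("side0.npz")
R=np.array([[98,125],[98,-125],[-98,-125],[-98,125]])/1000.
c=np.array([(182,338),(652,240),(735,604),(245,712)])/5.+np.array([140,150])-0.4
X=onz(t,c,0.072)[:,:2]; print(X.round(4))
print("edges",[np.linalg.norm(X[i]-X[(i+1)%4]).round(4) for i in range(4)])
A=X-X.mean(0);B=R-R.mean(0)
yaw=np.arctan2((B[:,0]*A[:,1]-B[:,1]*A[:,0]).sum(),(A*B).sum())
Ro=np.array([[np.cos(yaw),-np.sin(yaw)],[np.sin(yaw),np.cos(yaw)]])
print("case",X.mean(0),yaw,np.degrees(yaw),"res",(A-B@Ro.T).round(4).tolist())
# white tops
g=t["frame"].astype(int)
hsv=cv2.cvtColor(t["frame"],cv2.COLOR_RGB2HSV)
for nm,(x0,y0,x1,y1),z,d in [("jar",(405,198,436,228),.055,.054),("tin",(352,250,382,280),.054,.044),("pills",(236,208,264,236),.059,.05)]:
    sub=g[y0:y1,x0:x1]; mn=sub.min(2)
    print(nm, np.percentile(mn,[5,50,90,99]))
    for th in (135,142,150,160):
        m=(mn>th).astype(np.uint8)
        n,l,st,ce=cv2.connectedComponentsWithStats(m)
        i=1+np.argmax(st[1:,4]) if n>1 else 0
        p=ce[i]+[x0,y0]; print(th,st[i],p.round(2),onz(t,[p],z).round(4)[0], "deq",(2*np.sqrt(st[i,4]/np.pi)*(1.1/423)).round(4))
# carton
m=((hsv[...,0]>8)&(hsv[...,0]<25)&(hsv[...,1]>90)&(hsv[...,2]>110)).astype(np.uint8); 
z=np.zeros_like(m);z[200:252,350:395]=m[200:252,350:395]
w=(g.min(2)>140)
pts=np.argwhere(z)[:,::-1]
r=cv2.minAreaRect(pts.astype(np.float32)); b=cv2.boxPoints(r); print(r,z.sum())
X=onz(t,b,.053);print(X.round(4),X.mean(0),[np.linalg.norm(X[i]-X[(i+1)%4]).round(4) for i in range(4)],np.degrees(np.arctan2(*(X[1]-X[0])[[1,0]])),np.degrees(np.arctan2(*(X[2]-X[1])[[1,0]])))
#tray
c=np.array([(53,200),(632,83),(737,490),(148,617)])/5.+np.array([320,170])-.4
X=onz(t,c,.018)[:,:2];print(X.round(4),[np.linalg.norm(X[i]-X[(i+1)%4]).round(4) for i in range(4)],X.mean(0))
E
```

```text
[[0.5504 0.3334]
 [0.5968 0.0918]
 [0.4107 0.0527]
 [0.3613 0.2993]]
edges [np.float64(0.246), np.float64(0.1901), np.float64(0.2515), np.float64(0.1921)]
case [0.47980251 0.19430933] 0.19346713530292098 11.084850327343826 res [[-0.0016, -0.0024], [-0.0032, 0.0014], [0.0031, -0.0001], [0.0017, 0.0012]]
jar [ 40. 116. 135. 138.]
135 [ 9  5 15 18 40] [418.38 213.35] [ 0.5511 -0.2906  0.055 ] deq 0.0186
142 [  0   0  31  30 930] [420.  212.5] [ 0.5533 -0.2948  0.055 ] deq 0.0895
150 [  0   0  31  30 930] [420.  212.5] [ 0.5533 -0.2948  0.055 ] deq 0.0895
160 [  0   0  31  30 930] [420.  212.5] [ 0.5533 -0.2948  0.055 ] deq 0.0895
tin [ 54. 123. 135. 142.]
135 [ 9  7 12 15 43] [364.44 265.05] [ 0.4208 -0.1466  0.054 ] deq 0.0192
142 [10  9  1  1  1] [362. 259.] [ 0.4362 -0.141   0.054 ] deq 0.0029
150 [  0   0  30  30 900] [366.5 264.5] [ 0.4221 -0.1519  0.054 ] deq 0.088
160 [  0   0  30  30 900] [366.5 264.5] [ 0.4221 -0.1519  0.054 ] deq 0.088
pills [ 69.15 135.   137.   142.17]
135 [  5   1  23  27 215] [253.83 221.13] [0.5379 0.1349 0.059 ] deq 0.043
142 [11 22  6  1  6] [249.5 230. ] [0.5152 0.1463 0.059 ] deq 0.0072
150 [  0   0  28  28 784] [249.5 221.5] [0.5372 0.1461 0.059 ] deq 0.0822
160 [  0   0  28  28 784] [249.5 221.5] [0.5372 0.1461 0.059 ] deq 0.0822
((372.8187561035156, 225.1008758544922), (38.344459533691406, 14.083419799804688), 55.7131233215332) 395
[[ 0.5545 -0.131   0.053 ]
 [ 0.5747 -0.162   0.053 ]
 [ 0.4915 -0.2139  0.053 ]
 [ 0.4716 -0.1831  0.053 ]] [ 0.52306556 -0.17250343  0.053     ] [np.float64(0.037), np.float64(0.0981), np.float64(0.0366), np.float64(0.0979)] -56.836115346721364 -148.06726869751597
[[ 0.5693 -0.068 ]
 [ 0.6271 -0.38  ]
 [ 0.4099 -0.4205]
 [ 0.3484 -0.1106]] [np.float64(0.3173), np.float64(0.2209), np.float64(0.3159), np.float64(0.225)] [ 0.48869082 -0.24478075]
```

```bash
python3 - <<'E'
from h import *
t=load("top0.npz");s=load("side0.npz")
g=t["frame"].astype(int)
for nm,(x0,y0,x1,y1),z in [("jar",(405,198,438,230),.055),("tin",(352,250,382,280),.054),("pills",(238,208,266,236),.059)]:
    sub=g[y0:y1,x0:x1]
    b=sub[...,2]
    for th in (122,126,130):
        n,l,st,ce=cv2.connectedComponentsWithStats((b>th).astype(np.uint8))
        i=1+np.argmax(st[1:,4]); p=ce[i]+[x0,y0]
        print(nm,th,st[i],p.round(2),onz(t,[p],z).round(4)[0],(2*np.sqrt(st[i,4]/np.pi)*(1.1/423)).round(4))
for a in range(208,236,1): print(' '.join('%3d'%v for v in g[a,238:266,2]))
crop(s,250,140,370,220,6,"pics/st.png")
E
```

```text
jar 122 [  8   4  20  20 300] [422.86 211.92] [ 0.5546 -0.3022  0.055 ] 0.0508
jar 126 [  8   5  20  19 296] [422.89 211.98] [ 0.5545 -0.3023  0.055 ] 0.0505
jar 130 [  8   5  20  19 291] [422.92 211.96] [ 0.5545 -0.3024  0.055 ] 0.0501
tin 122 [  0   0  30  24 455] [365.24 259.37] [ 0.4352 -0.1492  0.054 ] 0.0626
tin 126 [  9   5  16  17 201] [368.05 263.3 ] [ 0.4251 -0.156   0.054 ] 0.0416
tin 130 [  9   6  15  16 194] [368.05 263.3 ] [ 0.4251 -0.156   0.054 ] 0.0409
pills 122 [  0   0  28  28 604] [251.71 221.6 ] [0.5368 0.1404 0.059 ] 0.0721
pills 126 [  0   0  28  28 589] [251.75 221.62] [0.5368 0.1403 0.059 ] 0.0712
pills 130 [  0   0  28  28 580] [251.77 221.7 ] [0.5366 0.1403 0.059 ] 0.0707
 31  30  33  44  56  66  75  76  79  80  82  84  85  84  82  81  82  82  82  80  77  75  71  71  98 136 134 137
 60  76  76  78  80  82  86  84  83  83  82  82  80  79  75  74  74  73  73  71  96 137 136 133 137 148 146 145
 79  85  84  84  83  81  82  80  79  76  75  72  72  98 137 135 135 135 135 133 138 149 147 146 145 143 143 143
 82  82  81  81  81  77  73  73  98 139 136 136 134 139 
[... 2043 characters left out ...]
  77 102 139 146 144 141 142
141 142 142 143 143 141 117  90 126 148 152 151 153 152 151 131  89  66  37  60  82  81 107 150 144 142 141 143
142 141 142 142 144 145 129  62  83  92  90  94  97  90  87  68  32  52  67  81  83  75 102 148 143 143 143 141
142 142 142 143 142 144 144 121  71  69  62  58  58  40  44  54  73  78  80  81  76  97 138 145 142 143 142 142
142 142 142 142 143 143 147 133  69  75  78  78  78  75  77  80  84  82  78  73  97 139 147 143 142 142 142 142
142 142 141 142 142 142 144 142 134 122  70  74  76  80  81  81  80  75  99 136 137 147 144 141 142 142 142 143
142 142 142 142 142 142 143 143 146 144 131 135 122  71  75  75  72  95 139 147 144 143 144 143 143 144 143 144
```

View pics/st.png

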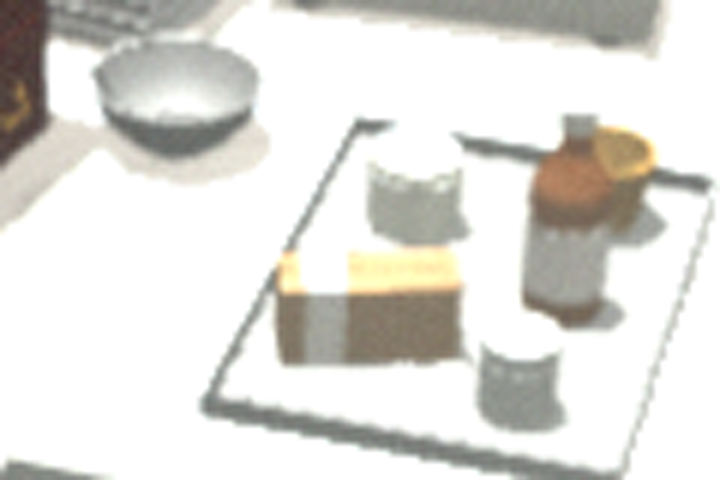

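```bash
python3 - <<'E'
from h import *
t=load("top0.npz");s=load("side0.npz")
yaw=.1935;c=np.array([.4798,.1943]);Ro=np.array([[np.cos(yaw),-np.sin(yaw)],[np.sin(yaw),np.cos(yaw)]])
def W(x,y,z): return np.r_[c+Ro@[x,y],z]
f=s["frame"][:,:,::-1].copy(); f=cv2.resize(f[140:300,190:380],None,fx=4,fy=4)
def draw(f,im,P,o,k,col):
    for p in proj(im,P): cv2.circle(f,tuple(int(v) for v in ((p-o)*k+k/2)),3,col,-1)
draw(f,s,[W(a*.098,b*.125,.072) for a in(-1,1) for b in (-1,1)],np.array([190,140]),4,(0,0,255))
draw(f,s,[[.5545,-.3023,.055],[.425,-.156,.054],[.523,-.1725,.053],W(.0475,-.061,.059)],np.array([190,140]),4,(255,0,0))
draw(f,s,[W(0,0,.034)],np.array([190,140]),4,(0,255,0))
cv2.imwrite("pics/chk.png",f)
# lid plane from depth, top view
C=cloud(t); P=C[168:205,165:262].reshape(-1,3)
L=(P[:,:2]-c)@Ro; Q=np.c_[L,P[:,2]]
m=(Q[:,2]>.1)&(abs(Q[:,1])<.11)&(Q[:,0]>.09)
q=Q[m]; k=np.polyfit(q[:,2],q[:,0],1);print(m.sum(),k, "theta",np.pi/2+np.arctan(k[0]), q[:,2].max(), "x at z072",np.polyval(k,.072))
for a in [(297,150),(426,150),(135,185),(125,215),(314,75),(314,110),(314,140),(200,60),(413,262),(405,258),(417,255),(430,90)]: print(a,C[a[1],a[0]].round(3))
Cs=cloud(s); 
for a in [(226,220),(240,190),(215,215)]: 
    p=Cs[a[1],a[0]]; print((p[:2]-c)@Ro,p[2])
E
```

```text
2676 [0.20178198 0.08083729] theta 1.7699047392847427 0.2709801365748846 x at z072 0.09536559007331406
(297, 150) [0.703 0.022 0.137]
(426, 150) [ 0.731 -0.337  0.005]
(135, 185) [0.649 0.465 0.   ]
(125, 215) [0.565 0.485 0.017]
(314, 75) [ 0.865 -0.019  0.201]
(314, 110) [ 0.795 -0.02   0.161]
(314, 140) [ 0.766 -0.031  0.005]
(200, 60) [0.907 0.248 0.202]
(413, 262) [ 0.427 -0.257  0.098]
(405, 258) [ 0.437 -0.24   0.089]
(417, 255) [ 0.444 -0.255  0.138]
(430, 90) [ 0.822 -0.286  0.2  ]
[0.11141165 0.02361035] 0.15066090778757524
[ 0.11504653 -0.09318791] 0.1730203535837298
[0.12022683 0.07108545] 0.1979496947003868
```

View pics/chk.png

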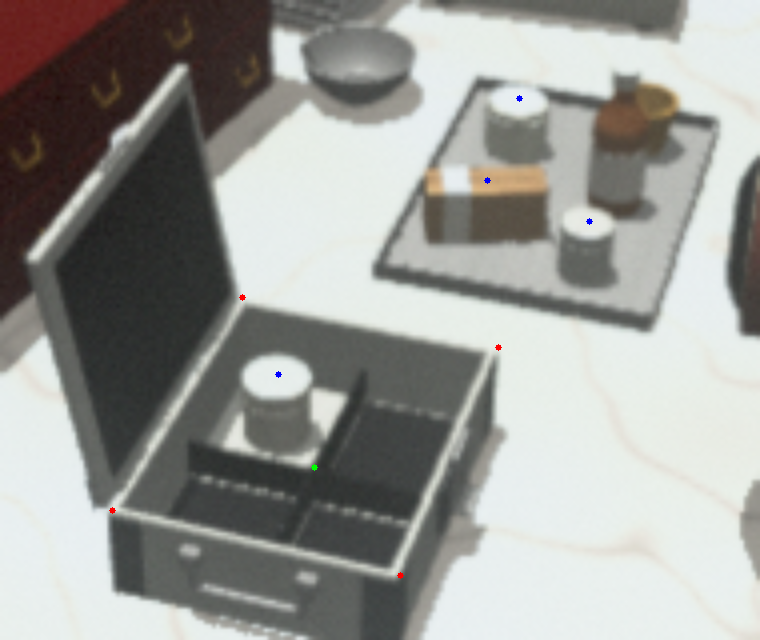

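Call:
{"name": "jog_arm", "arguments": {
  "steps": [
    {"dx": 4.8,"dy": 6.77,"dz": -1,"twist": 1},
    {"dx": 4.8,"dy": 6.77,"dz": -1,"twist": 1},
    {"dx": 4.8,"dy": 6.77,"dz": -1,"twist": 1},
    {"dx": 4.8,"dy": 6.77,"dz": -1,"twist": 1},
    {"dx": 4.8,"dy": 6.77,"dz": -1,"twist": 1}
  ],
  "gripper": 0,
  "newtons": 30
}}

```text
t: 0.72
tool_pos: [0.415, -0.3239, 0.1926]
tool_rot: [-3.017, -0.868, 0.001]
contact_force: [0.0, -1.2, -0.1]
opening: 0.085
```

Call:
{"name": "jog_arm", "arguments": {
  "steps": [
    {"dx": 1.8,"dy": 2.52},
    {"dx": 1.8,"dy": 2.52},
    {"dx": 1.8,"dy": 2.52},
    {"dx": 1.8,"dy": 2.52,"dz": -1},
    {"dx": 1.8,"dy": 2.52,"dz": -1.6}
  ]
}}

```text
validation failed for argument at $.st...
```

```bash
python3 - <<'E'
from h import *
from station import ctrl
for n in ("side","top"):
    im=ctrl.get_image(n); crop(im,*((250,100,410,220) if n=="side" else (310,170,470,290)),5,f"pics/{n}1.png")
print(ctrl.get_obs()["tool_pos"])
E
```

```text
[ 0.41616611 -0.32085226  0.19154795]
```

View pics/side1.png

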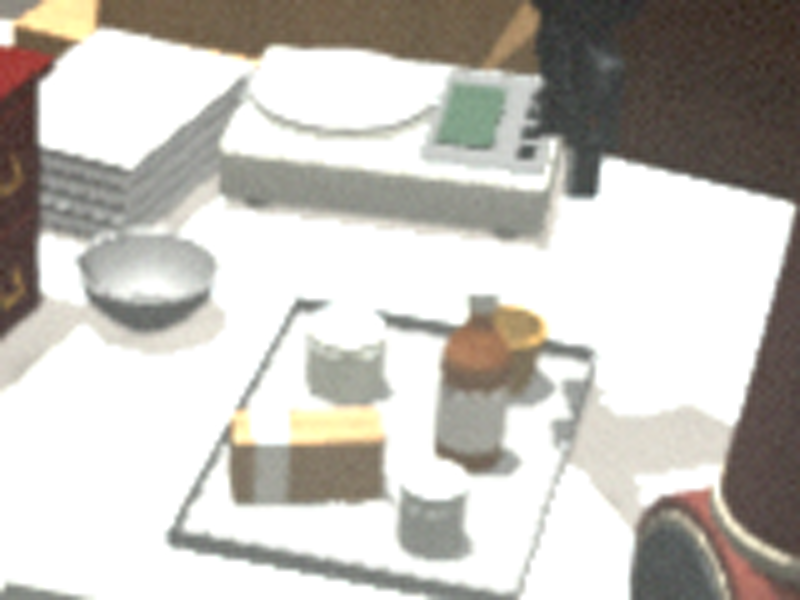

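View pics/top1.png

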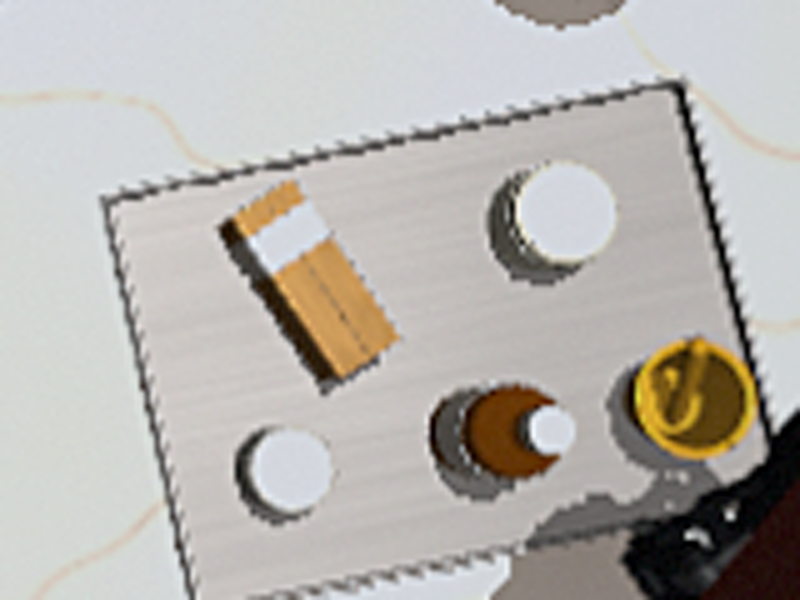

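Call:
{"name": "jog_arm", "arguments": {
  "steps": [
    {"dx": 1.78,"dy": 2.47,"dz": 0,"twist": 0},
    {"dx": 1.78,"dy": 2.47,"dz": 0,"twist": 0},
    {"dx": 1.78,"dy": 2.47,"dz": -0.5,"twist": 0},
    {"dx": 1.78,"dy": 2.47,"dz": -1.4,"twist": 0},
    {"dx": 1.78,"dy": 2.47,"dz": -1.8,"twist": 0}
  ]
}}

```text
t: 1.45
tool_pos: [0.521, -0.1712, 0.0795]
tool_rot: [-3.006, -0.879, 0.008]
contact_force: [-0.1, -0.3, -1.1]
opening: 0.0854
```

```bash
python3 - <<'E'
from h import *
from station import ctrl
for n in ("side","top"):
    im=ctrl.get_image(n); crop(im,*((250,100,410,220) if n=="side" else (310,170,470,290)),5,f"pics/{n}2.png")
print(ctrl.get_obs()["tool_pos"])
E
```

```text
[ 0.52001167 -0.1715841   0.07917673]
```

View pics/side2.png

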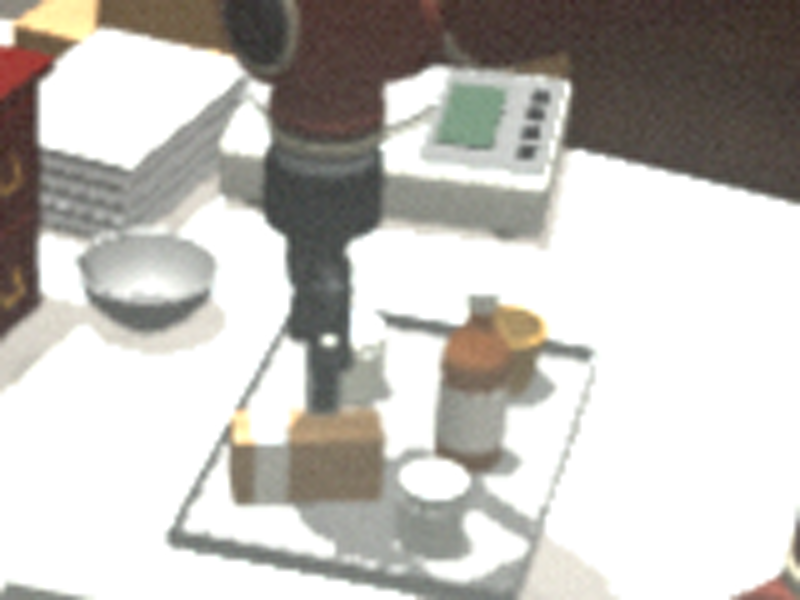

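View pics/top2.png

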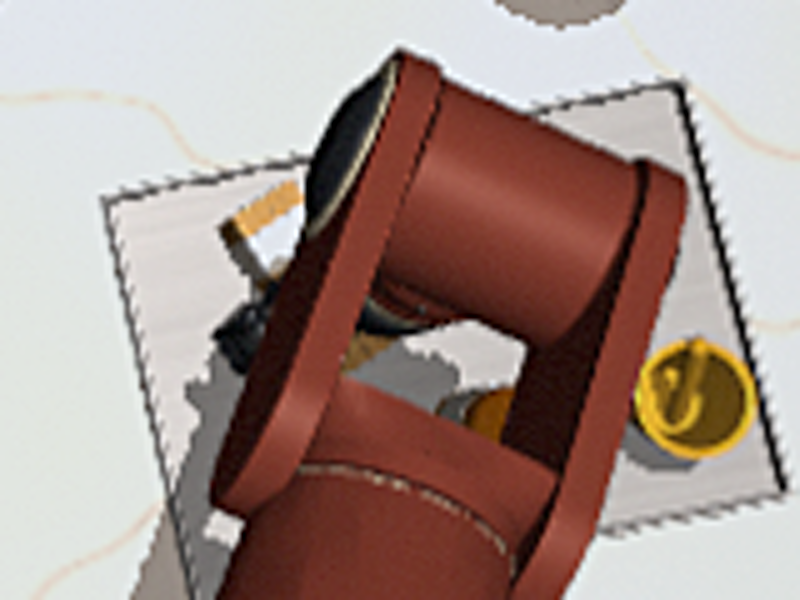

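Call:
{"name": "jog_arm", "arguments": {
  "steps": [
    {"dx": 0.04,"dy": -0.02,"dz": -0.5,"twist": 0},
    {"dx": 0.04,"dy": -0.02,"dz": -0.9,"twist": 0},
    {"dx": 0.04,"dy": -0.02,"dz": -1.1,"twist": 0},
    {"dx": 0.04,"dy": -0.02,"dz": -1.1,"twist": 0}
  ]
}}

```text
t: 2.05
tool_pos: [0.5224, -0.1733, 0.0134]
tool_rot: [-3.006, -0.875, 0.011]
contact_force: [-0.2, 0.3, -0.5]
opening: 0.0851
```

Call:
{"name": "jog_arm", "arguments": {
  "steps": [
    {"dx": 0,"dy": 0,"dz": 0,"twist": 0},
    {"dx": 0,"dy": 0,"dz": 0,"twist": 0},
    {"dx": 0,"dy": 0,"dz": 0,"twist": 0},
    {"dx": 0,"dy": 0,"dz": 0,"twist": 0},
    {"dx": 0,"dy": 0,"dz": 0,"twist": 0}
  ],
  "gripper": 255,
  "newtons": 30
}}

```text
t: 2.68
tool_pos: [0.5233, -0.1737, 0.0146]
tool_rot: [-3.007, -0.876, 0.008]
contact_force: [-0.6, 1.7, 6.5]
opening: 0.0375
```

Call:
{"name": "jog_arm", "arguments": {
  "steps": [
    {"dx": 0,"dy": 0,"dz": 0.5,"twist": 0},
    {"dx": 0,"dy": 0,"dz": 1.3,"twist": 0},
    {"dx": 0,"dy": 0.3,"dz": 2.1,"twist": 0.5},
    {"dx": -0.2,"dy": 1,"dz": 2.3,"twist": 1.3},
    {"dx": -0.5,"dy": 1.9,"dz": 2.3,"twist": 2.2}
  ]
}}

```text
t: 3.3
tool_pos: [0.4937, -0.0592, 0.154]
tool_rot: [-2.785, -1.439, 0.008]
contact_force: [0.8, 0.6, -1.3]
opening: 0.0375
```

```bash
python3 - <<'E'
from h import *
from station import ctrl
for n in ("side",):
    im=ctrl.get_image(n); crop(im,190,60,390,210,4,f"pics/{n}3.png")
o=ctrl.get_obs();print(o["tool_pos"],o["tool_rot"],o["opening"])
E
```

```text
[ 0.49036186 -0.05307972  0.1518963 ] [-2.77175866 -1.44728981  0.01108503] 0.03780299992087099
```

View pics/side3.png

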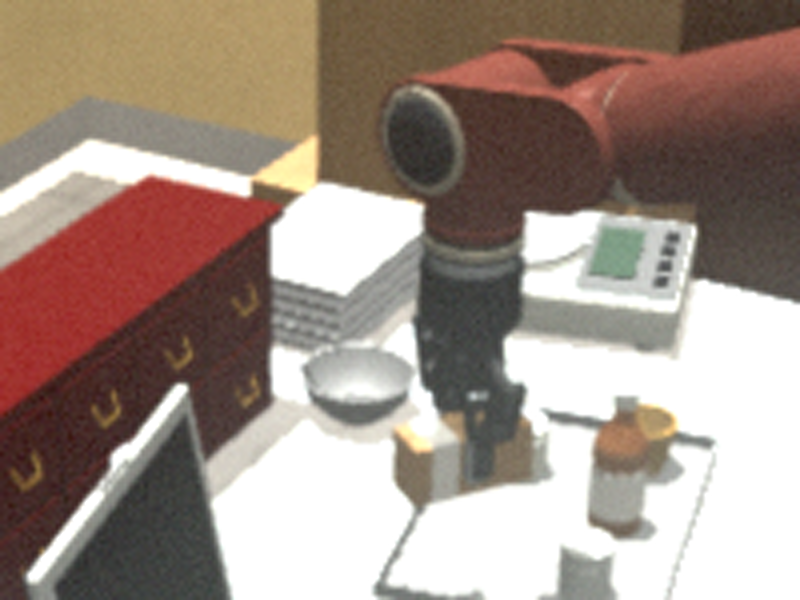

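Call:
{"name": "jog_arm", "arguments": {
  "steps": [
    {"dx": -0.3,"dy": 0.9,"dz": 0,"twist": 1},
    {"dx": -0.5,"dy": 1.8,"dz": 0,"twist": 2},
    {"dx": -0.7,"dy": 2.7,"dz": 0,"twist": 3},
    {"dx": -0.76,"dy": 2.97,"dz": 0,"twist": 4},
    {"dx": -0.76,"dy": 2.97,"dz": -0.2,"twist": 4.6}
  ]
}}

```text
t: 3.98
tool_pos: [0.4443, 0.1266, 0.1398]
tool_rot: [-1.98, -2.425, 0.018]
contact_force: [0.6, -0.2, -1.0]
opening: 0.0377
```

```bash
cat > st.py <<'E'
from h import *
from station import ctrl
def st(verbose=True):
    o=ctrl.get_obs(); r=o["tool_rot"]
    n=r/np.linalg.norm(r); jaw=np.degrees(2*np.arctan2(n[1],n[0]))-90
    jaw=(jaw+180)%360-180
    yaw=.1935;c=np.array([.4798,.1943]);Ro=np.array([[np.cos(yaw),-np.sin(yaw)],[np.sin(yaw),np.cos(yaw)]])
    print("t",round(o["t"],2),"pos",o["tool_pos"].round(4),"jaw",jaw.round(1),"case",((o["tool_pos"][:2]-c)@Ro).round(4),"F",o["contact_force"].round(1),"open",round(o["opening"],4),"tilt",np.round(np.linalg.norm(r)-np.pi,3))
    return o
E
python3 - <<'E'
from st import *
for n,a in (("side",(190,90,350,290)),("top",(150,150,310,300))):
    im=ctrl.get_image(n); crop(im,*a,(3 if n=="side" else 4),f"pics/{n}4.png")
st()
E
```

```text
t 4.08 pos [0.4429 0.1254 0.1376] jaw 11.2 case [-0.0495 -0.0605] F [-0.5 -0.3 -1.1] open 0.0377 tilt -0.014
```

View pics/side4.png

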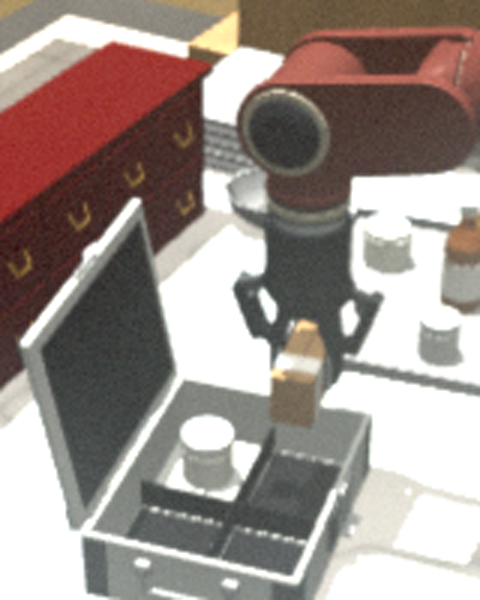

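View pics/top4.png

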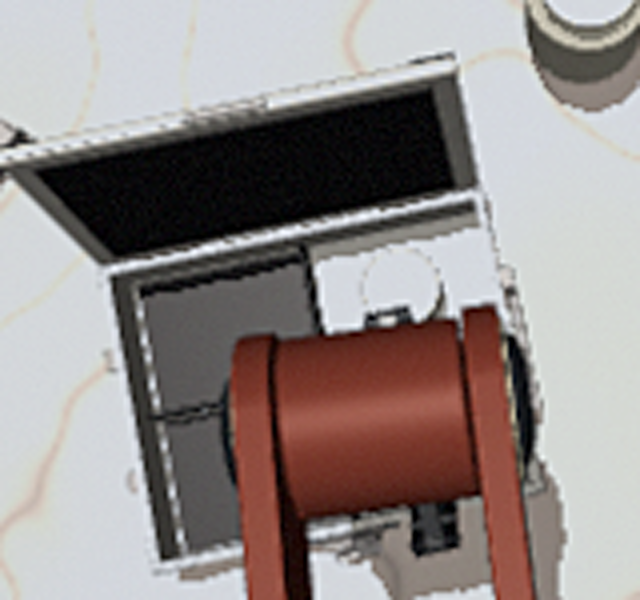

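Call:
{"name": "jog_arm", "arguments": {
  "steps": [
    {"dx": 0.03,"dy": 0,"dz": -0.4,"twist": 0},
    {"dx": 0.03,"dy": 0,"dz": -0.9,"twist": 0},
    {"dx": 0.03,"dy": 0,"dz": -1.4,"twist": 0},
    {"dx": 0.03,"dy": 0,"dz": -1.7,"twist": 0},
    {"dx": 0.03,"dy": 0,"dz": -1.8,"twist": 0}
  ]
}}

```text
t: 4.7
tool_pos: [0.4434, 0.125, 0.028]
tool_rot: [-1.986, -2.413, 0.028]
contact_force: [-0.3, -0.2, -1.7]
opening: 0.0376
```

Call:
{"name": "jog_arm", "arguments": {
  "steps": [
    {"dx": 0,"dy": 0,"dz": -0.06,"twist": 0},
    {"dx": 0,"dy": 0,"dz": -0.12,"twist": 0},
    {"dx": 0,"dy": 0,"dz": -0.18,"twist": 0}
  ]
}}

```text
t: 5.08
tool_pos: [0.4487, 0.1256, 0.0226]
tool_rot: [-1.992, -2.417, 0.017]
contact_force: [5.6, 0.6, 3.5]
opening: 0.0376
```

```bash
python3 - <<'E'
from st import *
st()
E
```

```text
t 5.08 pos [0.4487 0.1256 0.0226] jaw 11.0 case [-0.0438 -0.0614] F [5.6 0.6 3.5] open 0.0376 tilt -0.01
```

```bash
python3 - <<'E'
from st import *
for n,a in (("side",(210,150,340,300)),("top",(170,190,300,300))):
    im=ctrl.get_image(n); crop(im,*a,(4 if n=="side" else 5),f"pics/{n}5.png")
o=st(); print(o["wrist_torque"],o["tool_rot"])
E
```

```text
t 5.17 pos [0.4494 0.1256 0.0219] jaw 11.0 case [-0.0431 -0.0616] F [7.6 1.1 3.8] open 0.0375 tilt -0.008
[ 0.12375901 -0.66039459  0.04796682] [-1.99305569 -2.41869407  0.01342324]
```

View pics/side5.png

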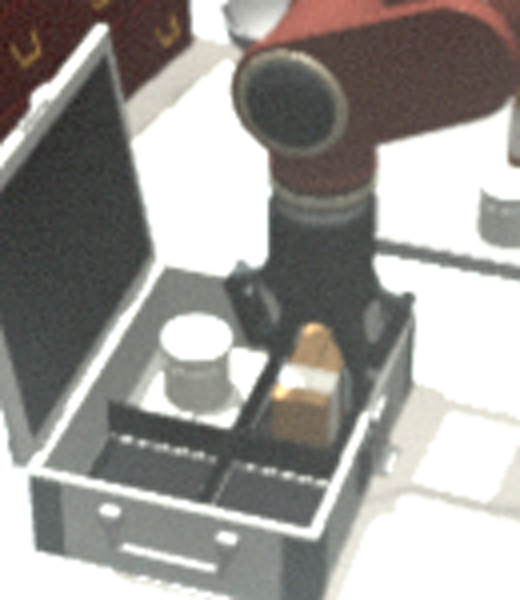

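View pics/top5.png

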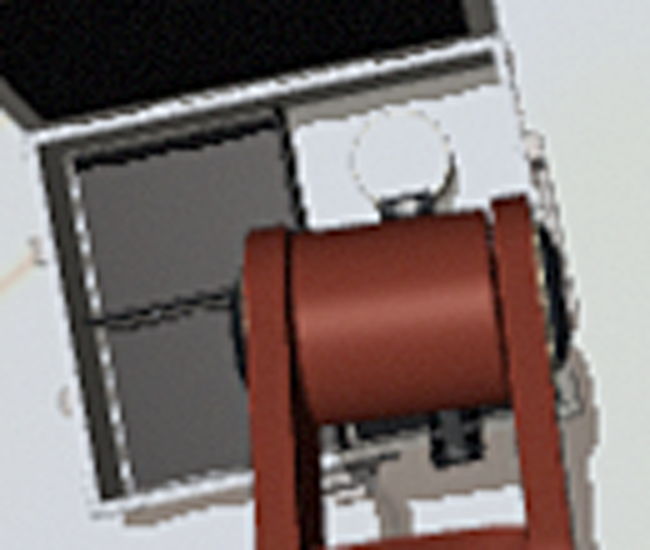

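Call:
{"name": "jog_arm", "arguments": {
  "steps": [
    {"dx": 0.07,"dy": 0.01,"dz": 0.03,"twist": 0},
    {"dx": 0.09,"dy": 0.015,"dz": 0.03,"twist": 0},
    {"dx": 0.09,"dy": 0.015,"dz": 0.03,"twist": 0}
  ]
}}

```text
t: 5.55
tool_pos: [0.4542, 0.1264, 0.0233]
tool_rot: [-1.993, -2.418, 0.015]
contact_force: [0.4, -0.0, -2.1]
opening: 0.0375
```

```bash
python3 - <<'E'
from st import *
st()
E
```

```text
t 5.55 pos [0.4542 0.1264 0.0233] jaw 11.0 case [-0.0381 -0.0617] F [ 0.4 -0.  -2.1] open 0.0375 tilt -0.008
```

Free again; lower the rest.

Call:
{"name": "jog_arm", "arguments": {
  "steps": [
    {"dx": 0,"dy": 0,"dz": -0.05,"twist": 0},
    {"dx": 0,"dy": 0,"dz": -0.1,"twist": 0},
    {"dx": 0,"dy": 0,"dz": -0.13,"twist": 0}
  ]
}}

```text
t: 5.92
tool_pos: [0.4537, 0.1265, 0.0166]
tool_rot: [-1.991, -2.416, 0.019]
contact_force: [-12.1, -0.8, 20.1]
opening: 0.0379
```

Call:
{"name": "jog_arm", "arguments": {
  "steps": [
    {"dx": -0.01,"dy": 0,"dz": 0.02,"twist": 0},
    {"dx": -0.01,"dy": 0,"dz": 0.02,"twist": 0}
  ]
}}

```text
t: 6.18
tool_pos: [0.453, 0.1264, 0.0176]
tool_rot: [-1.991, -2.416, 0.019]
contact_force: [0.2, 0.4, -1.1]
opening: 0.0377
```

```bash
python3 - <<'E'
from st import *
for n,a in (("side",(220,170,320,290)),):
    im=ctrl.get_image(n); crop(im,*a,5,f"pics/{n}6.png")
o=st(); print(o["wrist_torque"],o["tool_rot"])
E
```

```text
t 6.22 pos [0.4529 0.1264 0.0175] jaw 11.0 case [-0.0395 -0.0614] F [ 0.   0.1 -1.8] open 0.0379 tilt -0.011
[0.06972583 0.00485514 0.04652011] [-1.99104565 -2.4160934   0.01892974]
```

View pics/side6.png

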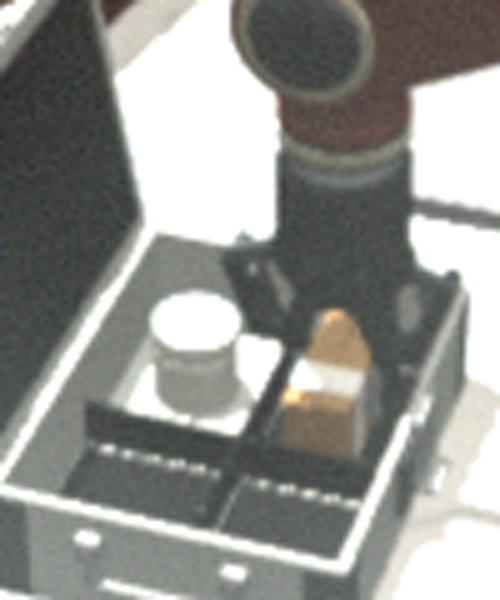

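Call:
{"name": "jog_arm", "arguments": {
  "steps": [
    {"dx": 0,"dy": 0,"dz": -0.01,"twist": 0},
    {"dx": 0,"dy": 0,"dz": -0.01,"twist": 0},
    {"dx": 0,"dy": 0,"dz": 0,"twist": 0}
  ],
  "gripper": 126
}}

```text
t: 6.6
tool_pos: [0.4534, 0.1265, 0.0177]
tool_rot: [-1.992, -2.416, 0.018]
contact_force: [2.9, -0.0, 0.2]
opening: 0.0432
```

```bash
python3 - <<'E'
from st import *
st()
E
```

```text
t 6.6 pos [0.4534 0.1265 0.0177] jaw 11.0 case [-0.039  -0.0615] F [ 2.9 -0.   0.2] open 0.0432 tilt -0.01
```

Call:
{"name": "jog_arm", "arguments": {
  "steps": [
    {"dx": 0,"dy": 0,"dz": 0.2,"twist": 0},
    {"dx": 0,"dy": 0,"dz": 0.6,"twist": 0},
    {"dx": 0,"dy": 0,"dz": 1.4,"twist": 0},
    {"dx": 0,"dy": 0,"dz": 2.2,"twist": 0},
    {"dx": 0,"dy": -0.5,"dz": 2.6,"twist": 0}
  ]
}}

```text
t: 7.22
tool_pos: [0.4542, 0.0971, 0.1776]
tool_rot: [-1.99, -2.422, 0.013]
contact_force: [0.6, 0.7, -0.2]
opening: 0.0434
```

```bash
python3 - <<'E'
from st import *
for n,a in (("side",(220,170,320,290)),):
    im=ctrl.get_image(n); crop(im,*a,5,f"pics/{n}7.png")
o=st()
E
```

```text
t 7.28 pos [0.4556 0.094  0.1802] jaw 11.0 case [-0.0431 -0.0938] F [ 3.1 -1.3  2.6] open 0.0431 tilt -0.003
```

View pics/side7.png

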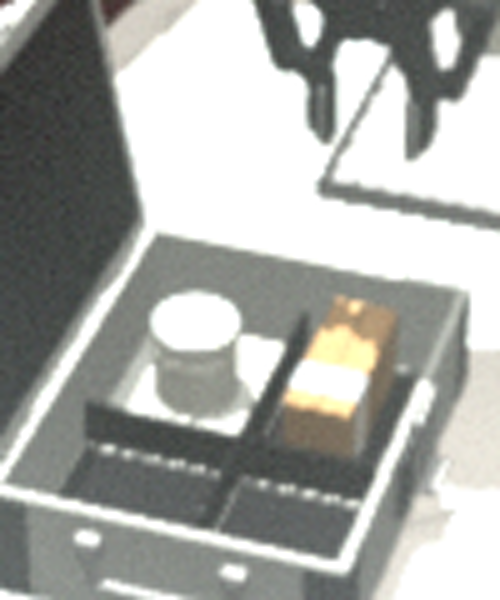

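Call:
{"name": "jog_arm", "arguments": {
  "steps": [
    {"dx": 1.65,"dy": -6.6,"dz": 0,"twist": -9},
    {"dx": 1.65,"dy": -6.6,"dz": 0,"twist": -9},
    {"dx": 1.65,"dy": -6.6,"dz": 0,"twist": -9},
    {"dx": 1.65,"dy": -6.6,"dz": 0,"twist": -9},
    {"dx": 1.65,"dy": -6.6,"dz": 0,"twist": -9}
  ],
  "gripper": 0
}}

```text
t: 7.9
tool_pos: [0.53, -0.208, 0.1787]
tool_rot: [-2.873, -1.247, 0.012]
contact_force: [0.9, 1.1, 0.2]
opening: 0.0854
```

```bash
python3 - <<'E'
from st import *
im=ctrl.get_image("top"); crop(im,310,170,470,290,5,"pics/top8.png"); np.savez("top8.npz",**im)
crop(im,150,150,310,300,4,"pics/top8b.png")
o=st()
E
```

```text
t 7.95 pos [ 0.5309 -0.2149  0.1789] jaw -43.6 case [-0.0285 -0.4114] F [-2.5 -5.   1.8] open 0.0853 tilt -0.004
```

View pics/top8.png

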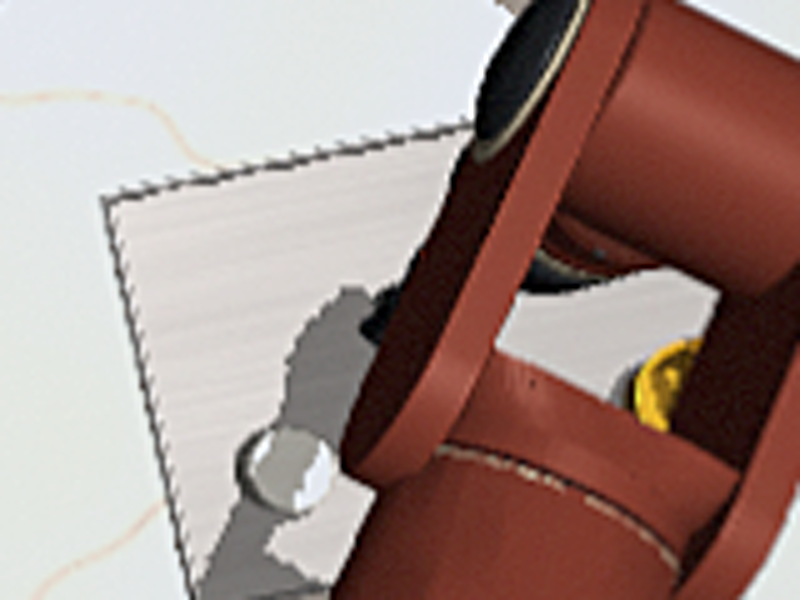

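View pics/top8b.png

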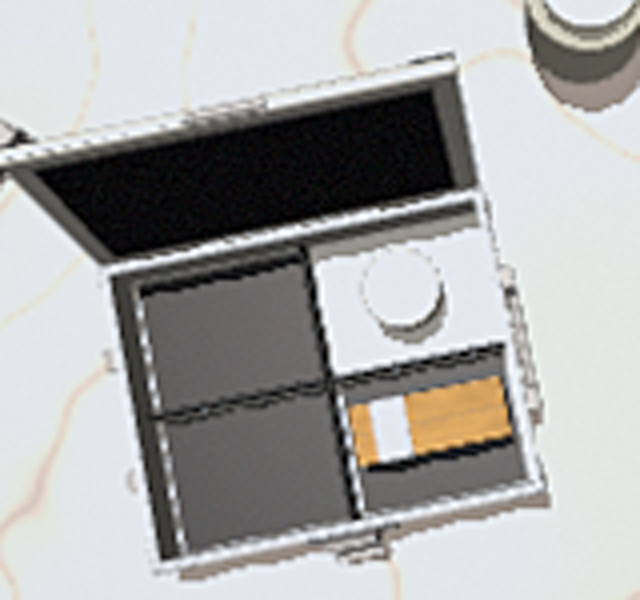

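Call:
{"name": "jog_arm", "arguments": {
  "steps": [
    {"dx": 0.39,"dy": -1.46,"dz": 0,"twist": -1},
    {"dx": 0.39,"dy": -1.46,"dz": 0,"twist": -2},
    {"dx": 0.39,"dy": -1.46,"dz": -0.4,"twist": -3},
    {"dx": 0.39,"dy": -1.46,"dz": -1,"twist": -3.54},
    {"dx": 0.39,"dy": -1.46,"dz": -1.6,"twist": -3.54}
  ]
}}

```text
t: 8.57
tool_pos: [0.5539, -0.3022, 0.082]
tool_rot: [-3.12, -0.299, 0.013]
contact_force: [-0.5, 0.2, 0.2]
opening: 0.0854
```

```bash
python3 - <<'E'
from st import *
im=ctrl.get_image("side"); crop(im,280,100,390,210,5,"pics/side8.png")
o=st()
E
```

```text
t 8.62 pos [ 0.5507 -0.2999  0.0757] jaw -79.0 case [-0.0255 -0.4986] F [-2.3  2.5 -3.2] open 0.0857 tilt -0.014
```

View pics/side8.png

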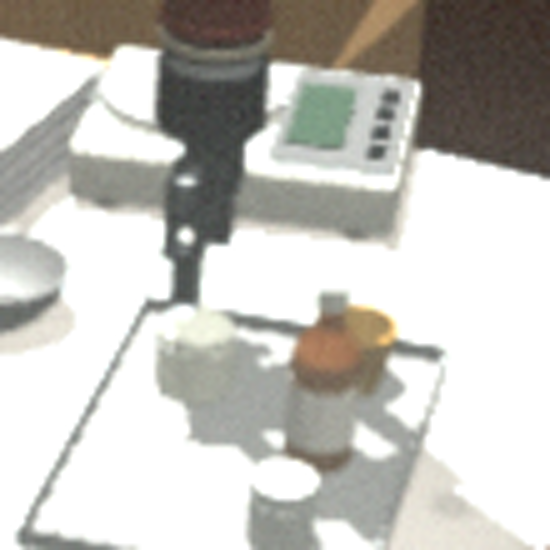

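Call:
{"name": "jog_arm", "arguments": {
  "steps": [
    {"dx": 0.06,"dy": -0.04,"dz": -0.15,"twist": 0},
    {"dx": 0.06,"dy": -0.04,"dz": -0.5,"twist": 0},
    {"dx": 0.06,"dy": -0.04,"dz": -0.9,"twist": 0},
    {"dx": 0.06,"dy": -0.04,"dz": -1.04,"twist": 0},
    {"dx": 0.06,"dy": -0.04,"dz": -1.04,"twist": 0}
  ]
}}

```text
t: 9.25
tool_pos: [0.5542, -0.3022, 0.013]
tool_rot: [-3.113, -0.299, 0.025]
contact_force: [-0.2, -0.2, 0.0]
opening: 0.085
```

Call:
{"name": "jog_arm", "arguments": {
  "steps": [
    {"dx": 0,"dy": 0,"dz": 0,"twist": 0},
    {"dx": 0,"dy": 0,"dz": 0,"twist": 0},
    {"dx": 0,"dy": 0,"dz": 0,"twist": 0},
    {"dx": 0,"dy": 0,"dz": 0,"twist": 0},
    {"dx": 0,"dy": 0,"dz": 0,"twist": 0}
  ],
  "gripper": 255,
  "newtons": 40
}}

```text
t: 9.88
tool_pos: [0.5553, -0.3029, 0.0148]
tool_rot: [-3.115, -0.3, 0.022]
contact_force: [0.5, 0.6, 5.8]
opening: 0.0552
```

```bash
python3 - <<'E'
from st import *
st()
E
```

```text
t 9.88 pos [ 0.5553 -0.3029  0.0148] jaw -79.0 case [-0.0215 -0.5025] F [0.5 0.6 5.8] open 0.0552 tilt -0.012
```

Call:
{"name": "jog_arm", "arguments": {
  "steps": [
    {"dx": 0,"dy": 0,"dz": 0.4,"twist": 0},
    {"dx": 0,"dy": 0,"dz": 1.2,"twist": 0},
    {"dx": 0,"dy": 0.3,"dz": 2.1,"twist": 0},
    {"dx": 0,"dy": 1.1,"dz": 2.4,"twist": 0},
    {"dx": 0,"dy": 2,"dz": 2.4,"twist": 0}
  ]
}}

```text
t: 10.5
tool_pos: [0.5562, -0.1827, 0.1612]
tool_rot: [-3.117, -0.297, 0.016]
contact_force: [1.3, 1.0, -1.6]
opening: 0.055
```

```bash
python3 - <<'E'
from st import *
im=ctrl.get_image("side"); crop(im,230,60,390,210,4,"pics/side9.png")
o=st()
E
```

```text
t 10.55 pos [ 0.5551 -0.1757  0.1592] jaw -78.8 case [ 0.0027 -0.3776] F [ 2.   4.5 -3.6] open 0.0549 tilt -0.018
```

View pics/side9.png

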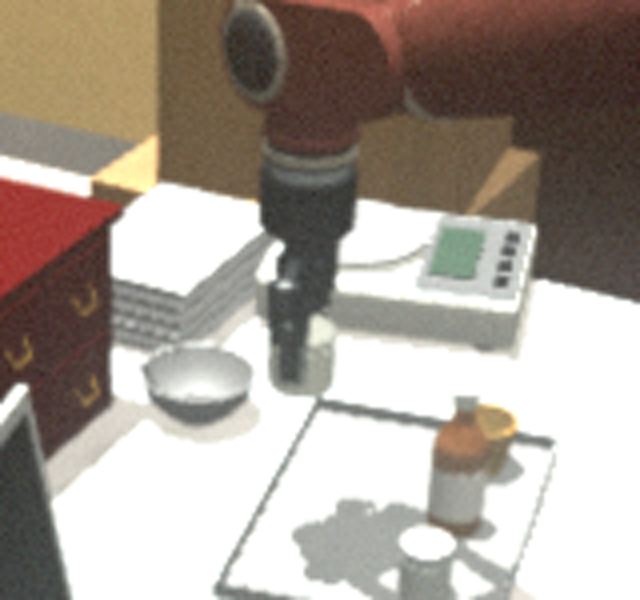

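Call:
{"name": "jog_arm", "arguments": {
  "steps": [
    {"dx": -0.4,"dy": 0.9,"dz": 0,"twist": 0},
    {"dx": -0.9,"dy": 1.8,"dz": 0,"twist": 0},
    {"dx": -1.3,"dy": 2.8,"dz": 0,"twist": 0},
    {"dx": -1.7,"dy": 3.7,"dz": 0,"twist": 0},
    {"dx": -1.9,"dy": 4.6,"dz": 0,"twist": 0}
  ]
}}

```text
t: 11.18
tool_pos: [0.4392, 0.1017, 0.1583]
tool_rot: [-3.109, -0.304, 0.022]
contact_force: [1.6, -0.3, -2.1]
opening: 0.0548
```

```bash
python3 - <<'E'
from st import *
st()
E
```

```text
t 11.18 pos [0.4392 0.1017 0.1583] jaw -78.8 case [-0.0577 -0.083 ] F [ 1.6 -0.3 -2.1] open 0.0548 tilt -0.018
```

Call:
{"name": "jog_arm", "arguments": {
  "steps": [
    {"dx": -0.1,"dy": 0.9,"dz": 0,"twist": 0},
    {"dx": -0.26,"dy": 1.7,"dz": 0,"twist": 0},
    {"dx": -0.26,"dy": 2.21,"dz": -0.1,"twist": 0},
    {"dx": -0.26,"dy": 2.21,"dz": -0.5,"twist": 0},
    {"dx": -0.26,"dy": 2.21,"dz": -0.8,"twist": 0}
  ]
}}

```text
t: 11.8
tool_pos: [0.4226, 0.2343, 0.1084]
tool_rot: [-3.109, -0.305, 0.025]
contact_force: [0.0, -0.3, -1.6]
opening: 0.0549
```

```bash
python3 - <<'E'
from st import *
im=ctrl.get_image("side"); crop(im,200,110,340,300,3,"pics/side10.png")
o=st()
E
```

```text
t 11.85 pos [0.4211 0.2333 0.1057] jaw -78.8 case [-0.0501  0.0496] F [-1.  -0.1 -3.4] open 0.0547 tilt -0.016
```

View pics/side10.png

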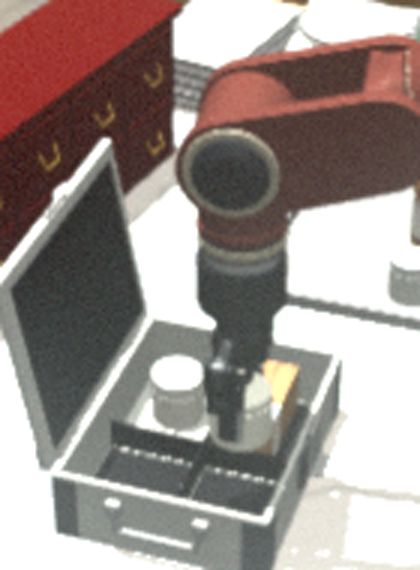

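Call:
{"name": "jog_arm", "arguments": {
  "steps": [
    {"dx": 0.05,"dy": 0.01,"dz": -0.3,"twist": 0},
    {"dx": 0.05,"dy": 0.01,"dz": -0.7,"twist": 0},
    {"dx": 0.05,"dy": 0.01,"dz": -1.1,"twist": 0},
    {"dx": 0.05,"dy": 0.01,"dz": -1.3,"twist": 0},
    {"dx": 0.05,"dy": 0.01,"dz": -1.35,"twist": 0}
  ]
}}

```text
t: 12.48
tool_pos: [0.4237, 0.2335, 0.0241]
tool_rot: [-3.111, -0.303, 0.034]
contact_force: [-0.1, -0.1, -2.5]
opening: 0.0544
```

Call:
{"name": "jog_arm", "arguments": {
  "steps": [
    {"dx": 0,"dy": 0,"dz": -0.04,"twist": 0},
    {"dx": 0,"dy": 0,"dz": -0.08,"twist": 0},
    {"dx": 0,"dy": 0,"dz": -0.08,"twist": 0}
  ]
}}

```text
t: 12.85
tool_pos: [0.4239, 0.2336, 0.0196]
tool_rot: [-3.111, -0.303, 0.033]
contact_force: [0.7, -0.8, -2.1]
opening: 0.0546
```

Call:
{"name": "jog_arm", "arguments": {
  "steps": [
    {"dx": 0,"dy": 0,"dz": -0.02,"twist": 0},
    {"dx": 0,"dy": 0,"dz": -0.04,"twist": 0},
    {"dx": 0,"dy": 0,"dz": -0.05,"twist": 0}
  ]
}}

```text
t: 13.22
tool_pos: [0.424, 0.2336, 0.0169]
tool_rot: [-3.111, -0.303, 0.033]
contact_force: [-2.1, -0.3, 2.9]
opening: 0.0549
```

Call:
{"name": "jog_arm", "arguments": {
  "steps": [
    {"dx": 0,"dy": 0,"dz": 0,"twist": 0},
    {"dx": 0,"dy": 0,"dz": 0,"twist": 0},
    {"dx": 0,"dy": 0,"dz": 0.02,"twist": 0}
  ],
  "gripper": 60
}}

```text
t: 13.6
tool_pos: [0.4241, 0.2338, 0.0182]
tool_rot: [-3.111, -0.303, 0.033]
contact_force: [-0.2, 1.8, -0.2]
opening: 0.0652
```

Call:
{"name": "jog_arm", "arguments": {
  "steps": [
    {"dx": 0,"dy": 0,"dz": 0.2,"twist": 0},
    {"dx": 0,"dy": 0,"dz": 0.6,"twist": 0},
    {"dx": 0,"dy": 0,"dz": 1.4,"twist": 0},
    {"dx": 0,"dy": -0.2,"dz": 2.3,"twist": 0},
    {"dx": 0,"dy": -1,"dz": 2.4,"twist": 0}
  ]
}}

```text
t: 14.22
tool_pos: [0.4273, 0.1745, 0.1691]
tool_rot: [-3.11, -0.309, 0.015]
contact_force: [0.7, -1.1, 0.2]
opening: 0.0656
```

```bash
python3 - <<'E'
from st import *
im=ctrl.get_image("side"); crop(im,200,110,340,300,3,"pics/side11.png")
o=st()
E
```

```text
t 14.28 pos [0.4264 0.1694 0.1672] jaw -78.9 case [-0.0572 -0.0142] F [ 3.  -1.1 -0.6] open 0.0655 tilt -0.012
```

View pics/side11.png

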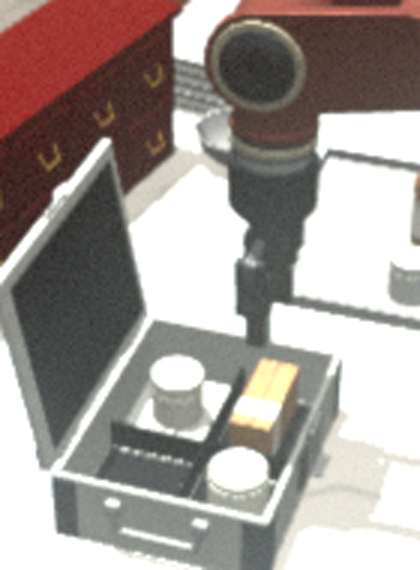

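Call:
{"name": "jog_arm", "arguments": {
  "steps": [
    {"dx": 0,"dy": -1,"dz": 0,"twist": 0},
    {"dx": 0,"dy": -2,"dz": 0,"twist": 0},
    {"dx": 0,"dy": -3,"dz": 0,"twist": 0},
    {"dx": 0,"dy": -4,"dz": 0,"twist": 0},
    {"dx": 0,"dy": -5,"dz": -0.3,"twist": 0}
  ]
}}

```text
t: 14.9
tool_pos: [0.4273, -0.1335, 0.1519]
tool_rot: [-3.119, -0.302, 0.014]
contact_force: [0.5, -0.1, 0.3]
opening: 0.0653
```

```bash
python3 - <<'E'
from st import *
st()
E
```

```text
t 14.9 pos [ 0.4273 -0.1335  0.1519] jaw -78.9 case [-0.1146 -0.3116] F [ 0.5 -0.1  0.3] open 0.0653 tilt -0.008
```

Call:
{"name": "jog_arm", "arguments": {
  "steps": [
    {"dx": -0.04,"dy": -0.37,"dz": 0,"twist": 0},
    {"dx": -0.04,"dy": -0.37,"dz": -0.5,"twist": 0},
    {"dx": -0.04,"dy": -0.37,"dz": -1.1,"twist": 0},
    {"dx": -0.04,"dy": -0.37,"dz": -1.2,"twist": 0}
  ]
}}

```text
t: 15.4
tool_pos: [0.4229, -0.1551, 0.0779]
tool_rot: [-3.117, -0.301, 0.02]
contact_force: [0.5, 0.2, 0.0]
opening: 0.0654
```

```bash
python3 - <<'E'
from st import *
im=ctrl.get_image("side"); crop(im,280,90,400,220,4,"pics/side12.png")
o=st()
E
```

```text
t 15.45 pos [ 0.4237 -0.1553  0.0787] jaw -79.0 case [-0.1223 -0.3323] F [-1.  -0.2 -0.6] open 0.0654 tilt -0.009
```

View pics/side12.png

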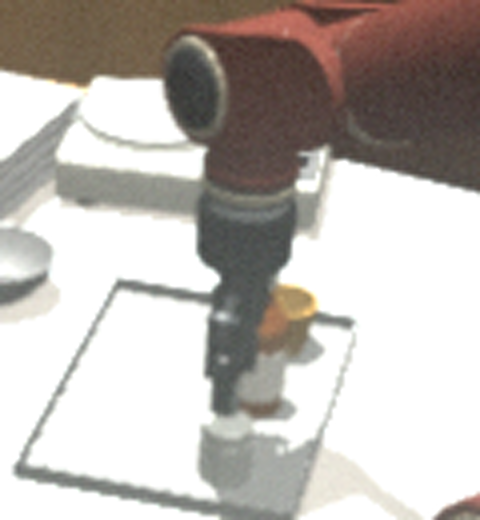

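Call:
{"name": "jog_arm", "arguments": {
  "steps": [
    {"dx": 0.02,"dy": -0.01,"dz": -0.3,"twist": 0},
    {"dx": 0.02,"dy": -0.01,"dz": -0.7,"twist": 0},
    {"dx": 0.02,"dy": -0.01,"dz": -1,"twist": 0},
    {"dx": 0.02,"dy": -0.01,"dz": -1.09,"twist": 0},
    {"dx": 0.02,"dy": -0.01,"dz": -1.09,"twist": 0}
  ]
}}

```text
t: 16.08
tool_pos: [0.4256, -0.1563, 0.0145]
tool_rot: [-3.119, -0.302, 0.016]
contact_force: [0.8, -0.2, 0.0]
opening: 0.0654
```

Call:
{"name": "jog_arm", "arguments": {
  "steps": [
    {"dx": 0,"dy": 0,"dz": 0,"twist": 0},
    {"dx": 0,"dy": 0,"dz": 0,"twist": 0},
    {"dx": 0,"dy": 0,"dz": 0,"twist": 0},
    {"dx": 0,"dy": 0,"dz": 0,"twist": 0},
    {"dx": 0,"dy": 0,"dz": 0,"twist": 0}
  ],
  "gripper": 255,
  "newtons": 30
}}

```text
t: 16.7
tool_pos: [0.4269, -0.1569, 0.0161]
tool_rot: [-3.12, -0.302, 0.013]
contact_force: [-0.4, 0.6, 6.3]
opening: 0.0428
```

```bash
python3 - <<'E'
from st import *
st()
E
```

```text
t 16.7 pos [ 0.4269 -0.1569  0.0161] jaw -78.9 case [-0.1195 -0.3345] F [-0.4  0.6  6.3] open 0.0428 tilt -0.007
```

Call:
{"name": "jog_arm", "arguments": {
  "steps": [
    {"dx": 0,"dy": 0,"dz": 0.4,"twist": 0},
    {"dx": 0,"dy": 0,"dz": 1.2,"twist": 0},
    {"dx": 0,"dy": 0.3,"dz": 2,"twist": 0},
    {"dx": 0,"dy": 1.1,"dz": 2.3,"twist": 0},
    {"dx": 0.2,"dy": 2,"dz": 2.3,"twist": 0}
  ]
}}

```text
t: 17.32
tool_pos: [0.4401, -0.0365, 0.1569]
tool_rot: [-3.123, -0.299, 0.004]
contact_force: [-0.1, -0.1, -1.8]
opening: 0.043
```

Call:
{"name": "jog_arm", "arguments": {
  "steps": [
    {"dx": 0.1,"dy": 0.9,"dz": 0,"twist": 0},
    {"dx": 0.3,"dy": 1.8,"dz": 0,"twist": 0},
    {"dx": 0.5,"dy": 2.7,"dz": 0,"twist": 0},
    {"dx": 0.8,"dy": 3.6,"dz": 0,"twist": 0},
    {"dx": 1,"dy": 4.3,"dz": 0,"twist": 0}
  ]
}}

```text
t: 17.95
tool_pos: [0.5002, 0.2237, 0.1569]
tool_rot: [-3.122, -0.301, 0.004]
contact_force: [1.0, -0.6, -0.5]
opening: 0.0433
```

```bash
python3 - <<'E'
from st import *
im=ctrl.get_image("side"); crop(im,190,90,350,290,3,"pics/side13.png")
st()
E
```

```text
t 18.0 pos [0.501  0.2274 0.1571] jaw -78.9 case [0.0272 0.0284] F [-3.3 -0.2  0.6] open 0.0429 tilt -0.009
```

View pics/side13.png

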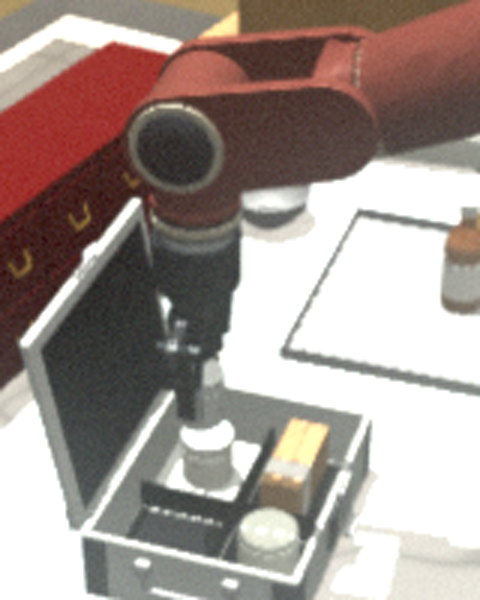

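Call:
{"name": "jog_arm", "arguments": {
  "steps": [
    {"dx": 0.05,"dy": 0.38,"dz": 0,"twist": 0},
    {"dx": 0.05,"dy": 0.38,"dz": -0.4,"twist": 0},
    {"dx": 0.05,"dy": 0.38,"dz": -0.8,"twist": 0},
    {"dx": 0.05,"dy": 0.38,"dz": -1.1,"twist": 0},
    {"dx": 0.05,"dy": 0.38,"dz": -1.3,"twist": 0}
  ]
}}

```text
t: 18.62
tool_pos: [0.5035, 0.2499, 0.0779]
tool_rot: [-3.118, -0.303, 0.004]
contact_force: [-0.4, 0.5, -1.6]
opening: 0.043
```

```bash
python3 - <<'E'
from st import *
im=ctrl.get_image("side"); crop(im,190,110,350,300,3,"pics/side14.png")
im=ctrl.get_image("top"); crop(im,140,140,300,300,4,"pics/top14.png")
st()
E
```

```text
t 18.73 pos [0.503  0.2497 0.0775] jaw -78.9 case [0.0334 0.0499] F [-0.4  0.6 -0.5] open 0.043 tilt -0.008
```

View pics/side14.png

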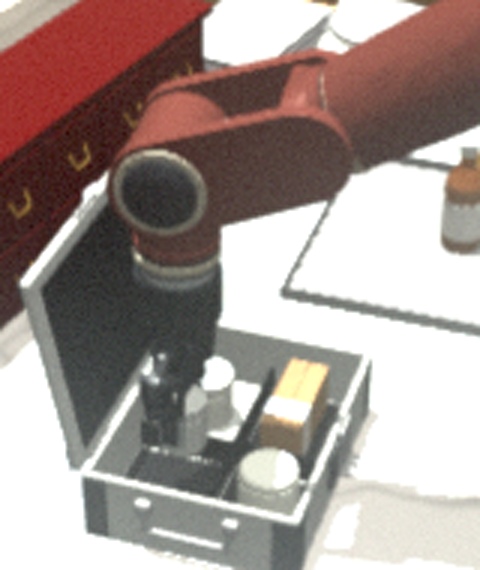

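View pics/top14.png

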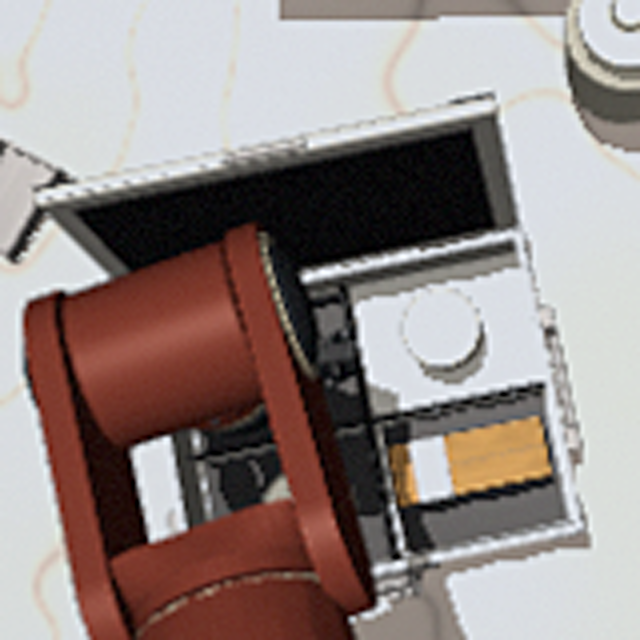

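Call:
{"name": "jog_arm", "arguments": {
  "steps": [
    {"dx": 0.01,"dy": 0,"dz": -0.3,"twist": 0},
    {"dx": 0.01,"dy": 0,"dz": -0.6,"twist": 0},
    {"dx": 0.01,"dy": 0,"dz": -0.8,"twist": 0},
    {"dx": 0.01,"dy": 0,"dz": -0.9,"twist": 0},
    {"dx": 0.01,"dy": 0,"dz": -0.92,"twist": 0}
  ]
}}

```text
t: 19.35
tool_pos: [0.5034, 0.2497, 0.0218]
tool_rot: [-3.119, -0.303, 0.007]
contact_force: [-0.2, 0.1, -0.7]
opening: 0.0429
```

Call:
{"name": "jog_arm", "arguments": {
  "steps": [
    {"dx": 0,"dy": 0,"dz": -0.03,"twist": 0},
    {"dx": 0,"dy": 0,"dz": -0.06,"twist": 0},
    {"dx": 0,"dy": 0,"dz": -0.06,"twist": 0}
  ]
}}

```text
t: 19.73
tool_pos: [0.5036, 0.2497, 0.0184]
tool_rot: [-3.119, -0.303, 0.007]
contact_force: [0.8, -0.1, 0.2]
opening: 0.043
```

Near contact (offset 13 mm predicts about 0.018). Release.

Call:
{"name": "jog_arm", "arguments": {
  "steps": [
    {"dx": 0,"dy": 0,"dz": -0.02,"twist": 0},
    {"dx": 0,"dy": 0,"dz": -0.03,"twist": 0}
  ]
}}

```text
t: 19.98
tool_pos: [0.5038, 0.2498, 0.0181]
tool_rot: [-3.119, -0.303, 0.007]
contact_force: [-4.8, -1.4, 10.6]
opening: 0.0429
```

Call:
{"name": "jog_arm", "arguments": {
  "steps": [
    {"dx": 0,"dy": 0,"dz": 0,"twist": 0},
    {"dx": 0,"dy": 0,"dz": 0,"twist": 0},
    {"dx": 0,"dy": 0,"dz": 0.02,"twist": 0}
  ],
  "gripper": 90
}}

```text
t: 20.35
tool_pos: [0.5037, 0.2497, 0.0192]
tool_rot: [-3.119, -0.303, 0.008]
contact_force: [0.9, 0.6, -0.0]
opening: 0.0549
```

Call:
{"name": "jog_arm", "arguments": {
  "steps": [
    {"dx": 0,"dy": 0,"dz": 0.2,"twist": 0},
    {"dx": 0,"dy": 0,"dz": 0.6,"twist": 0},
    {"dx": 0,"dy": 0,"dz": 1.4,"twist": 0},
    {"dx": 0,"dy": 0,"dz": 2.3,"twist": 0},
    {"dx": 0,"dy": -0.4,"dz": 3,"twist": 0}
  ]
}}

```text
t: 20.98
tool_pos: [0.5042, 0.2265, 0.2029]
tool_rot: [-3.118, -0.306, 0.002]
contact_force: [0.5, -0.5, 0.1]
opening: 0.0553
```

```bash
python3 - <<'E'
from st import *
im=ctrl.get_image("side"); crop(im,190,110,350,300,3,"pics/side15.png")
st()
E
```

```text
t 21.02 pos [0.5072 0.2246 0.2094] jaw -78.9 case [0.0327 0.0245] F [ 2.7 -0.3  3.9] open 0.0554 tilt -0.008
```

View pics/side15.png

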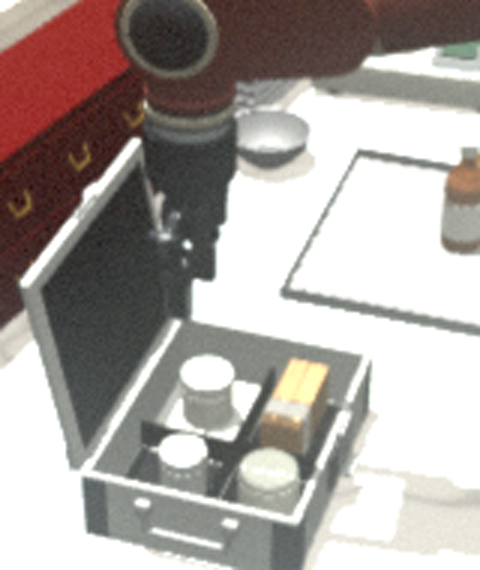

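Call:
{"name": "jog_arm", "arguments": {
  "steps": [
    {"dx": 0,"dy": 0,"dz": 0.9,"twist": 0},
    {"dx": 0,"dy": 0.1,"dz": 1.7,"twist": 0},
    {"dx": 0.5,"dy": 0.3,"dz": 1.75,"twist": 0},
    {"dx": 1.4,"dy": 0.5,"dz": 1.75,"twist": 0},
    {"dx": 2.3,"dy": 0.67,"dz": 1.75,"twist": 0}
  ],
  "gripper": 255
}}

```text
t: 21.65
tool_pos: [0.6466, 0.2654, 0.3157]
tool_rot: [-3.118, -0.304, -0.015]
contact_force: [0.1, 0.2, 0.3]
opening: 0.0003
```

```bash
python3 - <<'E'
from st import *
im=ctrl.get_image("side"); crop(im,160,50,350,290,3,"pics/side16.png")
st()
E
```

```text
t 21.7 pos [0.6517 0.2653 0.3109] jaw -79.0 case [0.1823 0.0366] F [-0.9 -2.1 -3.2] open -0.0002 tilt -0.008
```

View pics/side16.png

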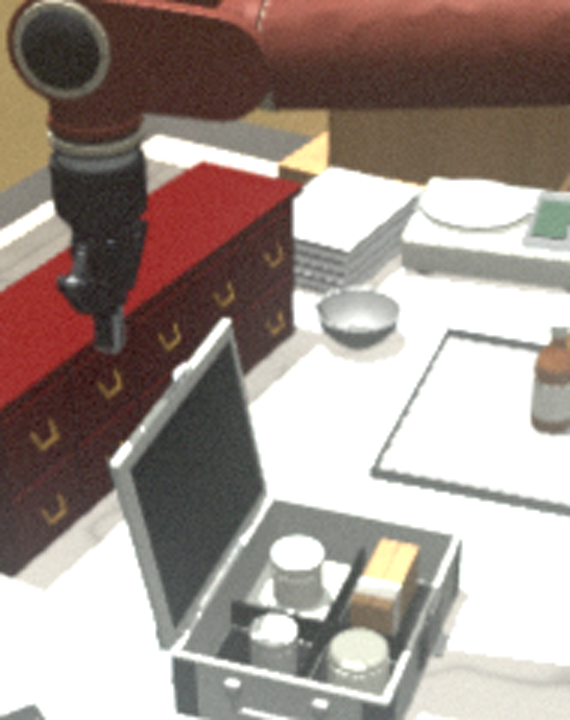

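Call:
{"name": "jog_arm", "arguments": {
  "steps": [
    {"dx": 0.2,"dy": 0.02,"dz": -0.3,"twist": 0},
    {"dx": 0.2,"dy": 0.02,"dz": -0.8,"twist": 0},
    {"dx": 0.2,"dy": 0.02,"dz": -1.1,"twist": 0},
    {"dx": 0.1,"dy": 0,"dz": -1.1,"twist": 0}
  ]
}}

```text
t: 22.2
tool_pos: [0.6565, 0.265, 0.2428]
tool_rot: [-3.12, -0.301, -0.007]
contact_force: [0.0, -0.9, -0.5]
opening: 0.0002
```

```bash
python3 - <<'E'
from st import *
st()
E
```

```text
t 22.2 pos [0.6565 0.265  0.2428] jaw -79.0 case [0.187  0.0354] F [ 0.  -0.9 -0.5] open 0.0002 tilt -0.007
```

Call:
{"name": "jog_arm", "arguments": {
  "steps": [
    {"dx": -0.3,"dy": -0.06,"dz": 0,"twist": 0},
    {"dx": -0.6,"dy": -0.12,"dz": 0,"twist": 0},
    {"dx": -0.85,"dy": -0.17,"dz": 0.03,"twist": 0},
    {"dx": -1.1,"dy": -0.22,"dz": 0.05,"twist": 0}
  ]
}}

```text
t: 22.7
tool_pos: [0.5906, 0.252, 0.2483]
tool_rot: [-3.119, -0.301, -0.014]
contact_force: [2.6, 1.0, 2.4]
opening: -0.0002
```

```bash
python3 - <<'E'
from st import *
im=ctrl.get_image("side"); crop(im,160,50,350,290,3,"pics/side17.png")
st()
E
```

```text
t 22.75 pos [0.589  0.2518 0.248 ] jaw -79.0 case [0.1183 0.0354] F [0.2 1.1 0.9] open 0.0 tilt -0.007
```

View pics/side17.png

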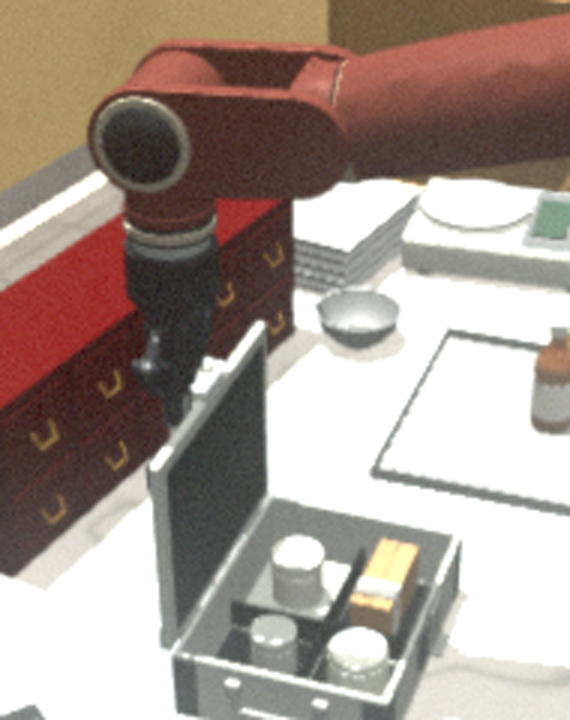

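Call:
{"name": "jog_arm", "arguments": {
  "steps": [
    {"dx": -0.4,"dy": -0.08,"dz": 0,"twist": 0},
    {"dx": -0.78,"dy": -0.15,"dz": -0.08,"twist": 0},
    {"dx": -1.18,"dy": -0.23,"dz": -0.2,"twist": 0},
    {"dx": -1.57,"dy": -0.31,"dz": -0.4,"twist": 0},
    {"dx": -1.91,"dy": -0.37,"dz": -0.65,"twist": 0}
  ]
}}

```text
t: 23.38
tool_pos: [0.4738, 0.2294, 0.2096]
tool_rot: [-3.12, -0.302, -0.012]
contact_force: [0.0, -0.3, 1.7]
opening: 0.0002
```

```bash
python3 - <<'E'
from st import *
st()
E
```

```text
t 23.38 pos [0.4738 0.2294 0.2096] jaw -79.0 case [0.0009 0.0356] F [ 0.  -0.3  1.7] open 0.0002 tilt -0.007
```

Call:
{"name": "jog_arm", "arguments": {
  "steps": [
    {"dx": -0.31,"dy": -0.06,"dz": -0.29,"twist": 0},
    {"dx": -0.58,"dy": -0.11,"dz": -0.63,"twist": 0},
    {"dx": -0.8,"dy": -0.16,"dz": -1.01,"twist": 0},
    {"dx": -0.91,"dy": -0.18,"dz": -1.3,"twist": 0},
    {"dx": -1,"dy": -0.2,"dz": -1.55,"twist": 0}
  ]
}}

```text
t: 24.0
tool_pos: [0.4134, 0.2174, 0.1158]
tool_rot: [-3.12, -0.302, -0.012]
contact_force: [1.1, 0.9, 1.1]
opening: 0.0001
```

```bash
python3 - <<'E'
from st import *
im=ctrl.get_image("side"); crop(im,190,90,350,290,3,"pics/side18.png")
st()
E
```

```text
t 24.05 pos [0.4118 0.2169 0.1136] jaw -79.0 case [-0.0624  0.0352] F [-1.  -0.9 -1.3] open 0.0003 tilt -0.007
```

View pics/side18.png

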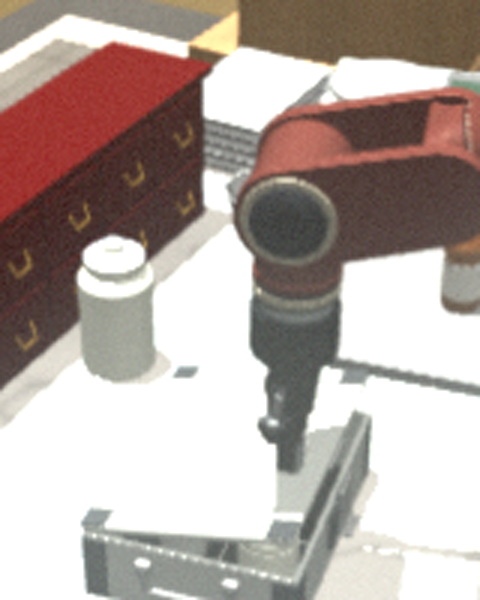

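Call:
{"name": "jog_arm", "arguments": {
  "steps": [
    {"dx": -0.15,"dy": -0.03,"dz": -0.1,"twist": 0},
    {"dx": -0.25,"dy": -0.05,"dz": -0.2,"twist": 0},
    {"dx": -0.25,"dy": -0.05,"dz": -0.3,"twist": 0}
  ]
}}

```text
t: 24.42
tool_pos: [0.3964, 0.2138, 0.0954]
tool_rot: [-3.12, -0.302, -0.006]
contact_force: [0.3, 0.6, 0.9]
opening: 0.0001
```

Call:
{"name": "jog_arm", "arguments": {
  "steps": [
    {"dx": 0,"dy": 0,"dz": -0.04,"twist": 0},
    {"dx": 0,"dy": 0,"dz": -0.08,"twist": 0}
  ]
}}

```text
t: 24.68
tool_pos: [0.3965, 0.2138, 0.0906]
tool_rot: [-3.121, -0.302, -0.006]
contact_force: [-1.7, -1.0, 7.8]
opening: 0.0002
```

```bash
python3 - <<'E'
from st import *
im=ctrl.get_image("side"); crop(im,190,150,350,300,5,"pics/side19.png")
st()
E
```

```text
t 24.73 pos [0.3965 0.2138 0.0907] jaw -78.9 case [-0.078   0.0352] F [-1.6 -0.6  1.7] open 0.0 tilt -0.006
```

View pics/side19.png

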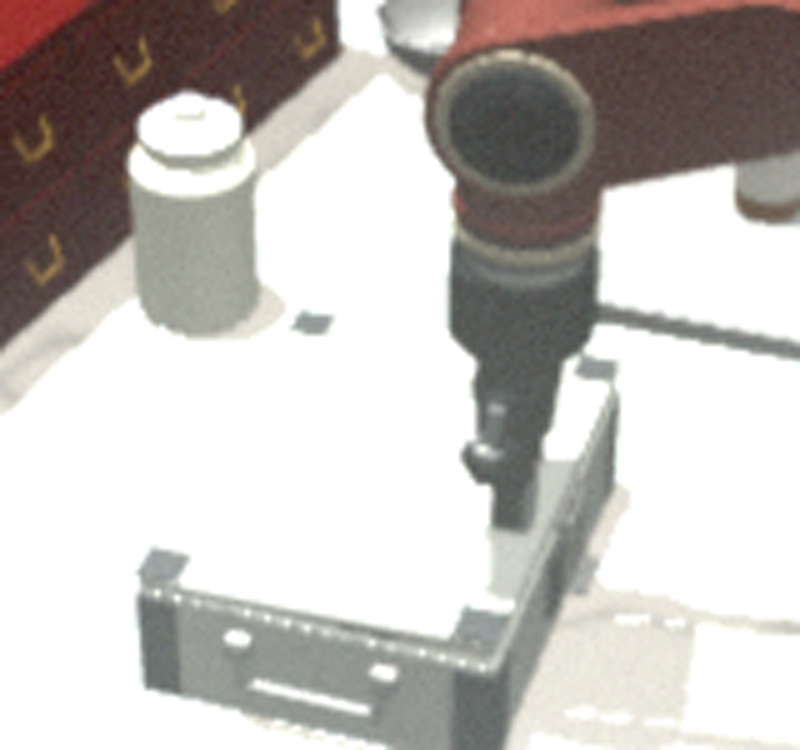

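Call:
{"name": "jog_arm", "arguments": {
  "steps": [
    {"dx": 0,"dy": 0,"dz": -0.05,"twist": 0},
    {"dx": 0,"dy": 0,"dz": -0.1,"twist": 0},
    {"dx": 0,"dy": 0,"dz": -0.15,"twist": 0},
    {"dx": 0,"dy": 0,"dz": -0.15,"twist": 0}
  ]
}}

```text
t: 25.22
tool_pos: [0.397, 0.214, 0.082]
tool_rot: [-3.12, -0.302, -0.007]
contact_force: [-0.2, 0.5, 1.8]
opening: -0.0005
```

Call:
{"name": "jog_arm", "arguments": {
  "steps": [
    {"dx": 0,"dy": 0,"dz": -0.03,"twist": 0},
    {"dx": 0,"dy": 0,"dz": -0.05,"twist": 0},
    {"dx": 0,"dy": 0,"dz": -0.05,"twist": 0}
  ]
}}

```text
t: 25.6
tool_pos: [0.3972, 0.2141, 0.0817]
tool_rot: [-3.121, -0.302, -0.005]
contact_force: [-9.4, -4.1, 18.3]
opening: 0.0001
```

Bottomed out (18 N with no movement). Lift away, and verify the catch.

Call:
{"name": "jog_arm", "arguments": {
  "steps": [
    {"dx": 0,"dy": 0,"dz": 0.3,"twist": 0},
    {"dx": 0,"dy": 0,"dz": 1,"twist": 0},
    {"dx": -0.2,"dy": -0.5,"dz": 1.9,"twist": 0},
    {"dx": -0.2,"dy": -1.4,"dz": 2.4,"twist": 0},
    {"dx": -0.2,"dy": -2.3,"dz": 2.6,"twist": 0}
  ]
}}

```text
t: 26.22
tool_pos: [0.3859, 0.075, 0.2402]
tool_rot: [-3.121, -0.305, -0.012]
contact_force: [0.3, 0.1, -0.6]
opening: -0.0001
```

Call:
{"name": "jog_arm", "arguments": {
  "steps": [
    {"dx": 0,"dy": -1,"dz": 0,"twist": 0},
    {"dx": 0,"dy": -1.8,"dz": 0,"twist": 0},
    {"dx": 0,"dy": -1.8,"dz": 0,"twist": 0}
  ]
}}

```text
t: 26.6
tool_pos: [0.3856, -0.0356, 0.2398]
tool_rot: [-3.122, -0.295, -0.012]
contact_force: [-0.2, 0.4, -0.6]
opening: -0.0002
```

```bash
python3 - <<'E'
from st import *
im=ctrl.get_image("side"); crop(im,190,180,350,300,5,"pics/side20.png");np.savez("s20.npz",**im)
cv2.imwrite("pics/side20f.png",im["frame"][:,:,::-1])
im=ctrl.get_image("top"); crop(im,150,180,310,300,5,"pics/top20.png");np.savez("t20.npz",**im)
cv2.imwrite("pics/top20f.png",im["frame"][:,:,::-1])
C=cloud(im); yaw=.1935;c=np.array([.4798,.1943]);Ro=np.array([[np.cos(yaw),-np.sin(yaw)],[np.sin(yaw),np.cos(yaw)]])
L=(C[...,:2]-c)@Ro; m=(abs(L[...,0])<.09)&(abs(L[...,1])<.115)
A=np.c_[L[m],np.ones(m.sum())]; z=C[m][:,2]
print(m.sum(),np.linalg.lstsq(A,z,rcond=None)[0])
st()
E
```

```text
6537 [-0.00060617  0.0001277   0.08268058]
t 26.7 pos [ 0.3857 -0.0331  0.2397] jaw -78.9 case [-0.1361 -0.2051] F [0.8 0.6 0.7] open -0.0002 tilt -0.006
```

View pics/side20.png

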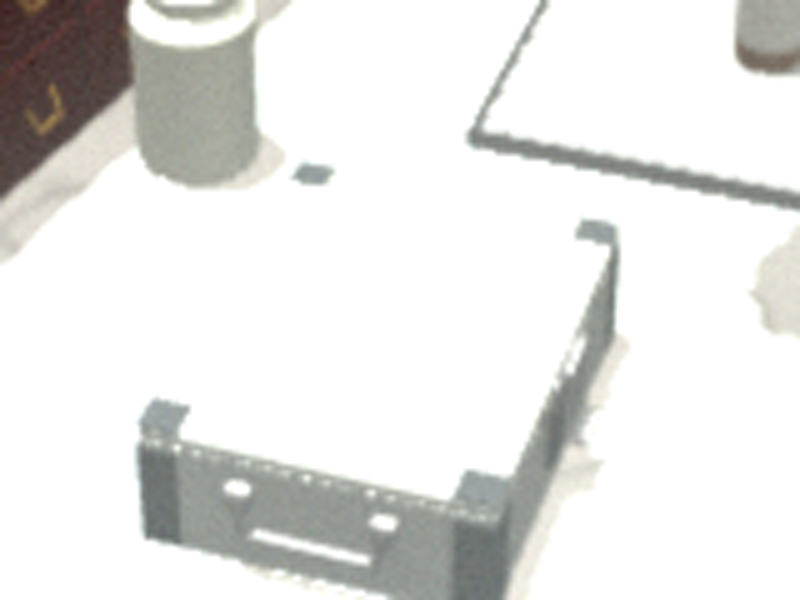

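View pics/top20f.png

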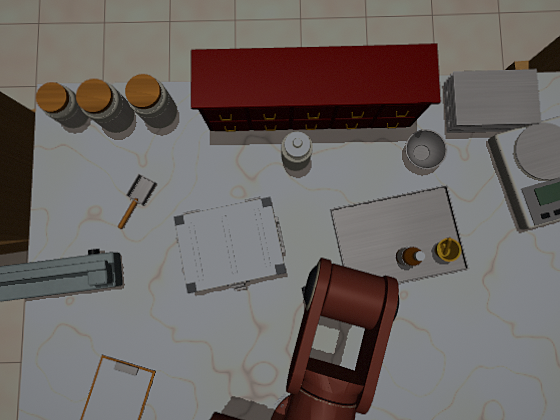

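View pics/top20.png

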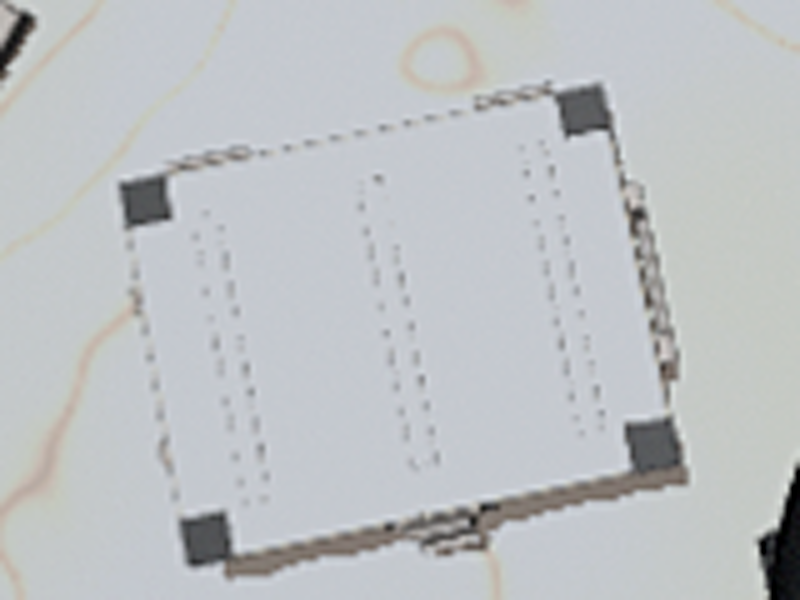

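```bash
python3 - <<'E'
from station import ctrl
print(ctrl.finish_job())
E
```

```text
the job is handed in; nothing more can be done
None
```

I packed the carton (front compartment, −y side), the jar (front, +y) and the tin (hinge side, +y). Then I swung the lid over, pressed it past the catch and handed the job in at about 27 s.

**Last checks, all good:**
- The picture taken before closing shows all four items standing in their compartments.
- After closing, the depth image puts the lid level to within 0.001 rad and about 83 mm up, where 82 mm is expected when shut.
- The lid did not move under a final 18 N press, and it stayed shut after I lifted off.
- The bottle, mortar, storage jar, bowl and scoop look unmoved in the last top view. I judged that by eye and did not measure it.
- The arm stood clear of everything.

**What didn't go smoothly:** While I lowered the carton, the gripper's knuckles rubbed the front wall at about 8 N, so I moved it 5 mm inward. Touching down then read about 20 N of floor force, and I backed off before letting go.

**Not confirmed:** I could not read the catch travel directly. The snap-back is inferred from the lid's position and the pictures.

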